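Balls under the loupe

ROBOT

A 7-joint arm with a two-finger parallel gripper is mounted at the origin on the work surface. World frame = base frame: x ahead of the robot, y to its left, z up, the work surface at z = 0. Lengths are in mm, angles in rad, forces in N, time in s.
With the tool pointing down it reaches from about 425 to 925 mm from the base axis. Payload 6.8 kg.
Tool frame: the origin (TCP) lies between the finger pads; the fingertips stand 8 mm ahead of it and the grasp point (between the pads) lies 11 mm behind it; z points along the fingers, y is the line along which they close (so a half turn about z gives the same grasp; the last joint's range is limited). The gripper opens to 88 mm and grips with 3 to 60 N. Pads are 20 mm wide; open, the fingers measure 115 mm over their backs; the gripper's body (75 mm by 178 mm) begins 61 mm behind the grasp point.
Start: joints at [-1.448, 0.477, 0.022, 1.555, -0.011, 1.109, -0.083], TCP at [154.405, 657.12, 230.664] pointing down, gripper open.
Joint ranges: [-2.96, 2.96], [-0.34, 2.1], [-1.41, 1.46], [0.24, 2.44], [-1.37, 4.51], [0.17, 1.92], [-2.96, 2.96]. Speed limits (rad/s): [2.39, 2.39, 3.14, 3.14, 3.14, 3.14, 3.14].

INTERFACE

Orientations are given as a unit quaternion [w, x, y, z].
In Python, from cell import ctrl gives the robot as it stands.
- The arm moves only by the shell command python3 drive.py 'ROWS' [FORCE]. ROWS is a JSON list of rows, 1 to 10 of them, each of 5 numbers: dx, dy, dz in mm, then a turn about the tool's z in rad, then the finger opening in mm; each row is the pose to reach, as a shift and turn from the pose commanded when the command began, along the tool's axes at that moment; what a row does not reach only later rows make up. A row lasts 1/10 s, in which the tool goes at most 50 mm and 0.15 rad, less where a joint would pass 70% of its speed; a pose out of reach is approached as far as the arm can. The fingers move at their own pace and stop on an object; FORCE is the grip in N (left out, the last holds). Time passes only in rows, so rows that do not move let the fingers close. It prints the time, the measured TCP pose, the force, the opening and the grip force at its end.
- ctrl.state(): the state, without advancing time (a new reading comes with each control period).
- ctrl.capture(name): name is "scene" or "side" or "wrist"; returns the picture (384x512x3 uint8, blue, green, red); there is no depth.
- ctrl.camera_params(name): a dict with "mtx" (3x3 intrinsics, pixels), "world_from_camera" (4x4, takes a point from camera to world coordinates); the wrist camera has in their place "hand_eye" (4x4, takes a point from camera to tool coordinates, whose origin is the TCP and whose axes are the flange's). Camera axes: x right, y up, looking along -z (the intrinsics and any distortion apply to the point x, -y, -z); pixel columns grow to the right and rows downward; lengths in mm; the calibration is good to about 2 mm. A picture is of the moment at which its call begins: read the wrist's pose just before it. camera_params takes no time and is no camera call.
- ctrl.close_job(): hands the job in; it is judged then, once.
The state is a dict: "clock": time; "q": joint angles; "qd": joint speeds; "joint_efforts": joint torques, N m; "position": TCP position; "tool_rot": TCP orientation; "contact_force": force on the tool from outside, world axes, zero at the start; "moment": the same for the moment, N m; "width": finger opening in mm; "finger_force": force on a finger pad.
Only numpy, scipy, OpenCV 4.12 (cv2) and the standard library are available. Lean on these libraries where they do the work, as an engineer would, in place of code of your own. Each camera call takes 0.05 s, during which the arm holds its last target. There are 200 camera calls.

TASK

Tip the four bearing balls out of the cup into the dish of the inspection stand and stand the empty cup upright on the bench again, letting go of it. Then pick up the loupe by its handle and finish still holding it level and steady over the middle of the dish, the lens at the height shown by the pointer on the stand's post, with nothing but the gripper carrying it. Leave the pointer and the other things on the bench as they are.

Things in the scene. Friction and masses are not known exactly. Their poses are not given: they have to be found in the camera images.
- cup: plain straight-sided round aluminium cup without a handle, open at the top: 60 mm outside diameter, 75 mm high, 3 mm wall, 4 mm floor, about 140 g empty. It stands upright on the bench, to the left or right of the inspection stand, with four balls in it. Origin: centre of the underside; z along its axis to the mouth
- cup_rim (a point): centre of the cup's mouth, 75 mm above its underside
- ball0_center (a point): centre of a steel bearing ball of 20 mm diameter, 33 g; it starts in the cup
- ball1_center (a point): centre of another steel bearing ball of 20 mm diameter, 33 g; it starts in the cup
- ball2_center (a point): centre of another steel bearing ball of 20 mm diameter, 33 g; it starts in the cup
- ball3_center (a point): centre of another steel bearing ball of 20 mm diameter, 33 g; it starts in the cup
- stand: fixed inspection stand: a steel base plate 215 x 110 mm, 10 mm thick, carrying a round aluminium dish, and beyond the dish (stand +x, roughly away from the robot) an upright steel post of 10 mm diameter, 200 mm tall from the bench, whose axis is 110 mm from the dish's axis. Plate spans stand x -78 to +138 mm. Origin: on the bench under the dish's centre; z up
- dish_center (a point): centre of the dish's inner floor, 15 mm above the bench. The dish is a bowl: flat floor about 50 mm across, sides sloping up and outward to a rim 144 mm across (outside), 46 mm above the bench, so balls gather in the middle
- pointer (a joint): height setting of the clamp collar on the post in m: 0 = pointer 115 mm above the bench, 0.055 = 170 mm above the bench. Stiff (8 N to shift); it marks the focal height and must stay as it is
- focus_mark (a point): tip of the flat horizontal pointer finger (8 mm wide, 4 mm thick) that reaches from the collar towards the dish, at mid thickness; it ends 69 mm from the dish's axis. Its height is the focal height for the middle of the lens
- loupe: reading loupe lying flat on the bench, on the other side of the stand from the cup: aluminium ring 72 mm across, 16 mm thick, with a lens in it, a short neck and a straight grey handle 18 mm wide, 16 mm thick, along loupe -x (55 to 155 mm from the lens's centre). About 90 g. Origin: underside, below the lens's centre; z normal to the lens
- loupe_lens (a point): centre of the lens, 8 mm above the loupe's underside (mid thickness)
- loupe_grip (a point): point on the handle's axis, 80 mm from the lens's centre, 8 mm above the underside: a good place to grip, across the 18 mm width
- jaw_a: bystander, leave alone: loose black steel vice jaw block, a step shape 60 x 50 mm, 38 mm high, origin at underside centre
- jaw_b: bystander, leave alone: second block like jaw_a
- race: bystander, leave alone: loose steel bearing ring, 46 mm across, 12 mm high, origin at underside centre
- driver: bystander, leave alone: screwdriver lying on the bench
- spanner: bystander, leave alone: open-ended spanner lying on the bench
- oiler: bystander, leave alone: white plastic oil bottle, 52 mm across, 130 mm high, origin at underside centre

How it is judged:
By the outcome, as a careful person would: the job done as asked, in the order asked, and still so for the second after the job is handed in, while the arm keeps its last pose, push and grip.
It also fails if it takes over 70 s, if anything falls off the work surface, if the arm or the gripper's body presses on something with over 40 N, if the wrist force passes 120 N, or if a joint passes its speed limit or range.

## Working session

There is one attempt and no reset: what is moved stays moved. The work goes in short steps, Python scripts to look and compute and a shell command to move; the robot and the scene stay as the last step left them, time stands still between calls to the robot, and variables do not carry over. Pictures are saved under pics/ and viewed, at most 13 in all, crops included, and the job is handed in when it is done.

```bash
ls; mkdir -p pics
python3 - <<'E'
from cell import ctrl
import cv2,numpy as np
np.set_printoptions(precision=3,suppress=True)
print(ctrl.state())
for n in("scene","side","wrist"):
    cv2.imwrite(f"pics/{n}0.png",ctrl.capture(n)); print(n,ctrl.camera_params(n))
E
```

```text
cell.py
drive.py
pics
{'clock': 0.0, 'q': array([-1.448,  0.478,  0.022,  1.556, -0.011,  1.109, -0.083]), 'qd': array([-0.001,  0.001, -0.001,  0.001, -0.001, -0.   , -0.001]), 'joint_efforts': array([ -0.   , -58.285,   1.534, -27.261,  -0.054,   0.017,   0.   ]), 'position': array([154.264, 656.537, 229.678]), 'tool_rot': array([-0.   ,  0.115,  0.993, -0.001]), 'contact_force': array([ 0.205, -0.414, -0.096]), 'moment': array([-0.008,  0.046,  0.007]), 'finger_force': 0.0, 'width': 87.5509029524232}
scene {'mtx': array([[452.778,   0.   , 258.975],
       [  0.   , 452.778, 183.263],
       [  0.   ,   0.   ,   1.   ]]), 'world_from_camera': array([[  -0.779,   -0.328,    0.534, 1188.711],
       [   0.626,   -0.438,    0.645,  794.06 ],
       [   0.022,    0.837,    0.547,  753.813],
       [   0.   ,    0.   ,    0.   ,    1.   ]])}
side {'mtx': array([[471.643,   0.   , 250.369],
       [  0.   , 471.643, 192.299],
       [  0.   ,   0.   ,   1.   ]]), 'world_from_camera': array([[   0.717,    0.452,   -0.53 , -209.066],
       [  -0.696,    0.446,   -0.562, -785.36 ],
       [  -0.018,    0.773,    0.635,  980.524],
       [   0.   ,    0.   ,    0.   ,    1.   ]])}
wrist {'mtx': array([[333.368,   0.   , 260.989],
       [  0.   , 333.368, 187.173],
       [  0.   ,   0.   ,   1.   ]]), 'hand_eye': array([[  -0.001,    0.96 ,    0.281,   77.747],
       [   1.   ,    0.   ,    0.001,    0.438],
       [   0.001,    0.281,   -0.96 , -153.173],
       [   0.   ,    0.   ,    0.   ,    1.   ]])}
```
Side camera at (-209,-785,980) looking... -z axis = (0.53,0.562,-0.635). OK.

View pics/scene0.png

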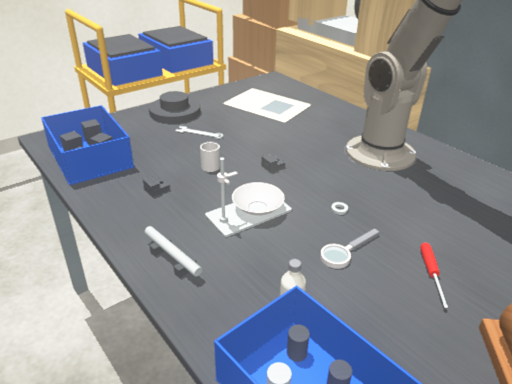

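View pics/side0.png

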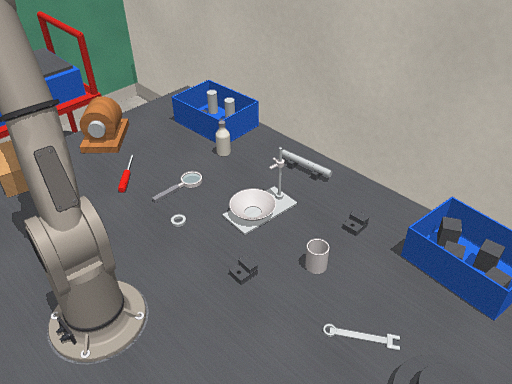

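Create h.py:
```python
from cell import ctrl
import cv2,numpy as np
from scipy.spatial.transform import Rotation as R
np.set_printoptions(precision=3,suppress=True)
def ray(p,uv,T=None):
    P=ctrl.camera_params(p) if isinstance(p,str) else p
    T=P["world_from_camera"] if T is None else T; K=P["mtx"]
    d=np.array([(uv[0]-K[0,2])/K[0,0],-(uv[1]-K[1,2])/K[1,1],-1.])
    d=T[:3,:3]@d; return T[:3,3],d/np.linalg.norm(d)
def tri(rays):
    A=[];b=[]
    for o,d in rays:
        M=np.eye(3)-np.outer(d,d);A.append(M);b.append(M@o)
    x=np.linalg.lstsq(np.vstack(A),np.hstack(b),rcond=None)[0]
    return x,[np.linalg.norm(M@x-c) for M,c in zip(A,b)]
def plane(r,z): o,d=r; return o+d*(z-o[2])/d[2]
def proj(n,X,T=None):
    P=ctrl.camera_params(n);T=P["world_from_camera"] if T is None else T
    c=np.linalg.inv(T)@np.append(X,1.);K=P["mtx"];return np.array([K[0,0]*c[0]/-c[2]+K[0,2],K[1,1]*-c[1]/-c[2]+K[1,2]])
def RT(s=None):
    s=s or ctrl.state(); return R.from_quat(np.roll(s["tool_rot"],-1)).as_matrix()
def wristT(s):
    T=np.eye(4);T[:3,:3]=RT(s);T[:3,3]=s["position"];return T@ctrl.camera_params("wrist")["hand_eye"]
```

Run:
```python
from h import *
a=cv2.imread("pics/scene0.png");b=cv2.imread("pics/side0.png")
def z(i,x,y,w,h): return cv2.resize(i[y:y+h,x:x+w],(400,300),interpolation=cv2.INTER_CUBIC)
cv2.imwrite("pics/comp.png",np.vstack([np.hstack([z(a,190,140,100,75),z(a,310,195,80,75*80//100+0)]),np.hstack([z(b,220,140,100,75),z(b,260,205,100,75)])]))
c=lambda s,t:print(*tri([ray("scene",s),ray("side",t)]))
c((210,149),(317.5,246));c((258,199),(252,205));c((222,219),(280,197));c((237,175),(270,168));c((336,256),(191,179));c((378,234),(154,198))
c((340,208),(178,220));c((272,162),(242,270));c((156,187),(356,224));c((295,265),(223,123))
print("spanner",plane(ray("side",(330,330)),0),plane(ray("side",(395,342)),0))
```

```text
[ 519.405 -264.113   67.082] [np.float64(3.063777256284076), np.float64(3.0637772562838235)]
[539.939   5.512  35.611] [np.float64(1.275205731609588), np.float64(1.2752057316098455)]
[651.075  -8.625   9.393] [np.float64(1.0568296149481944), np.float64(1.0568296149482064)]
[611.484   2.317 139.423] [np.float64(3.4182755792396122), np.float64(3.4182755792391797)]
[512.36  275.2     5.244] [np.float64(2.2121907571364394), np.float64(2.2121907571363955)]
[364.666 283.478   5.458] [np.float64(3.6768801625275382), np.float64(3.6768801625274845)]
[356.372 144.082   4.347] [np.float64(2.6526164891202755), np.float64(2.652616489120471)]
[ 353.51  -150.268   14.574] [np.float64(1.3549473260537386), np.float64(1.3549473260542138)]
[ 717.629 -254.575    8.648] [np.float64(2.2738762461962754), np.float64(2.273876246196461)]
[704.545 322.126 121.426] [np.float64(4.377104582258379), np.float64(4.377104582257673)]
spanner [ 380.513 -427.803    0.   ] [ 462.498 -555.6     -0.   ]
```

View pics/comp.png

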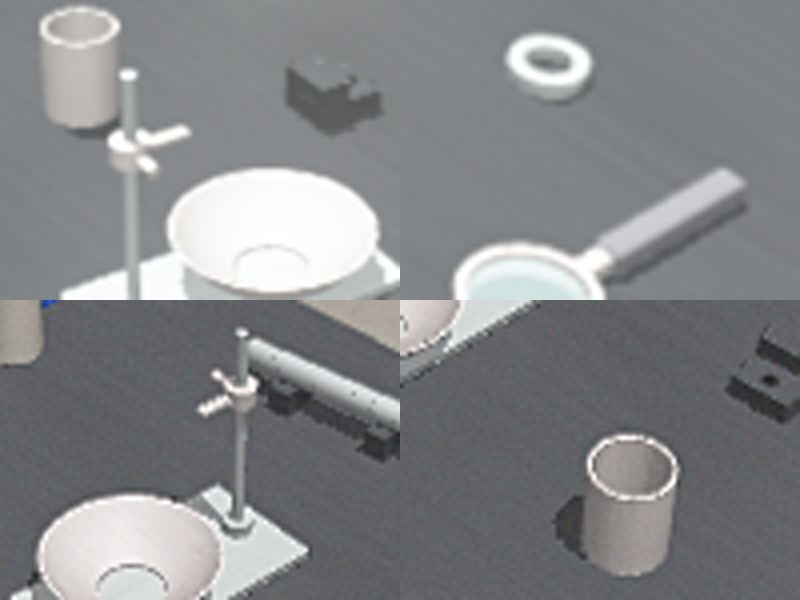

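The scene view shows the cup at (210,157), post with pointer tip at (237,172), dish at (258,200) and loupe at (336,256) with its handle to (378,234). The side view shows the cup at (318,256), dish at (252,205), pointer tip at (270,167) and loupe at (191,179). The crops give the pointer tip as (237.5,172.5) and (270.5,167.5).

The tool can't tilt. So I'll hold the cup across its diameter and push it against the dish rim so that it pivots between the pads. First I'll look from the wrist camera on the way.

```bash
r='[-365,-303,-60,-0.175,88]'; python3 drive.py '[[-100,-83,-60,-0.1,88],[-180,-150,-60,-0.175,88],[-250,-208,-60,-0.175,88],[-300,-249,-60,-0.175,88],[-365,-303,-60,-0.175,88],[-365,-303,-60,-0.175,88],[-365,-303,-60,-0.175,88],[-365,-303,-60,-0.175,88],[-365,-303,-60,-0.175,88],[-365,-303,-60,-0.175,88]]'
python3 - <<'E'
from h import *
s=ctrl.state();im=ctrl.capture("wrist");cv2.imwrite("pics/w1.png",im);np.savez("w1.npz",T=wristT(s))
print(s["position"],RT(s),s["q"],s["qd"])
E
```

```text
clock: 1.15
position: [442.5, 274.7, 291.0]
tool_rot: [0.0, 0.03, 1.0, -0.0]
contact_force: [0.2, 0.2, 0.9]
width: 88.1
finger_force: 0.0
[442.508 274.723 290.998] [[-0.998  0.06   0.001]
 [ 0.06   0.998 -0.001]
 [-0.001 -0.    -1.   ]] [-0.856  0.163  0.205  1.858 -0.036  1.124  0.872] [ 0.382  0.023  0.191 -0.059 -0.057  0.043  0.611]
```

```bash
python3 drive.py '[[-20,-45,0,0,88],[-40,-90,0,0,88],[-54,-135,0,0,88],[-54,-180,0,0,88],[-54,-225,0,0,88],[-54,-270,0,0,88],[-54,-270,0,0,88],[-54,-270,0,0,88],[-54,-270,0,0,88]]' | head -2
python3 - <<'E'
from h import *
s=ctrl.state();im=ctrl.capture("wrist");cv2.imwrite("pics/w2.png",im);np.savez("w2.npz",T=wristT(s)); print(s["position"])
E
python3 drive.py '[[0,-45,0,0,88],[0,-90,0,0,88],[0,-135,0,0,88],[0,-180,0,0,88],[0,-225,0,0,88],[0,-270,0,0,88],[0,-270,0,0,88],[0,-270,0,0,88],[0,-270,0,0,88]]' | head -2
python3 - <<'E'
from h import *
s=ctrl.state();im=ctrl.capture("wrist");cv2.imwrite("pics/w3.png",im);np.savez("w3.npz",T=wristT(s)); print(s["position"],s["q"])
a,b,c=[cv2.imread(f"pics/w{i}.png") for i in(1,2,3)]
z=lambda i:cv2.resize(i,(400,300),interpolation=cv2.INTER_AREA)
cv2.imwrite("pics/comp2.png",np.vstack([np.hstack([z(a),z(b)]),np.hstack([z(c),z(c)*0])]))
E
```

```text
clock: 2.1
position: [479.3, 7.6, 290.5]
[479.282   7.575 290.531]
clock: 3.05
position: [465.1, -261.3, 290.3]
[ 465.113 -261.346  290.274] [-0.142  0.206  0.634  1.852 -0.135  1.127  2.058]
```

View pics/comp2.png

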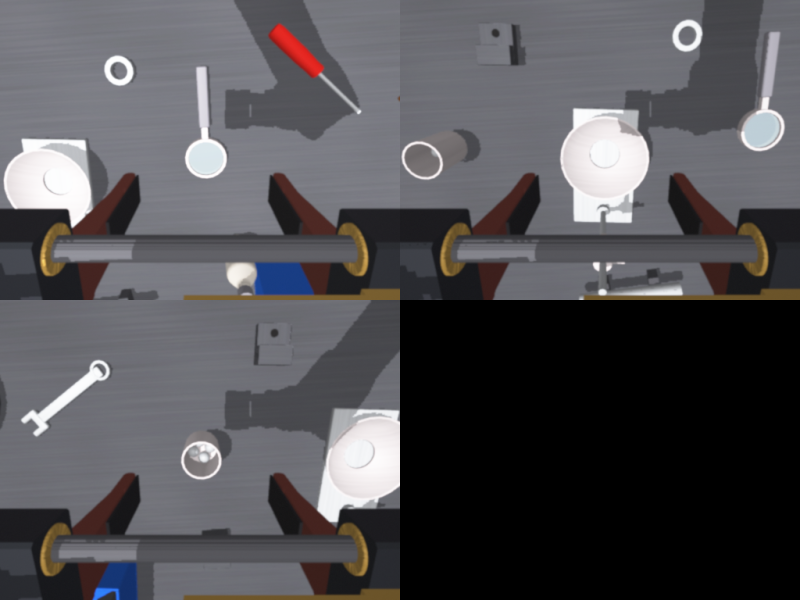

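The wrist views show the cup rim at (258,205) in w3, with all four balls inside, and at (28,205) in w2. In w2 the dish is at (262,202), the loupe ring is at (264,202) in w1, and the pointer is near (260,264) in w2. Next I'll fit ellipses and triangulate.

```bash
cat > fit.py <<'E'
from h import *
def ell(name,uv,th,rmax,save=None):
    g=cv2.cvtColor(cv2.imread(name),cv2.COLOR_BGR2GRAY)
    m=(g>th).astype(np.uint8); k=np.zeros_like(m); cv2.circle(k,(int(uv[0]),int(uv[1])),rmax,1,-1); m&=k
    n,l,st,_=cv2.connectedComponentsWithStats(m); j=1+np.argmax(st[1:,4])
    p=np.argwhere(l==j)[:,::-1].astype(np.float32)
    e=cv2.fitEllipse(cv2.convexHull(p)); return np.array(e[0]),np.array(e[1]),e[2]
E
python3 - <<'E'
from fit import *
T={i:np.load(f"w{i}.npz")["T"] for i in(1,2,3)}
def tr(l): 
    rs=[]
    for n,uv,th,r in l:
        e=ell(n+".png",uv,th,r); print(n,e[0],e[1])
        rs.append(ray("wrist",e[0],T[int(n[-1])]) if "w" in n else ray(n.split('/')[1][:-1],e[0]))
    x,res=tri(rs);print("->",x,np.round(res,1))
print("cup rim");tr([("pics/w3",(258,205),190,32),("pics/w2",(28,205),190,30)])
print("loupe");tr([("pics/w1",(264,202),190,30),("pics/w2",(463,165),190,32)])
print("dish");tr([("pics/w2",(262,202),190,58),("pics/w2",(262,202),190,58),("pics/w3",(475,203),190,58)])
a,b=cv2.imread("pics/w2.png"),cv2.imread("pics/w3.png")
z=lambda i,x,y,w,h:cv2.resize(i[y:y+h,x:x+w],(400,300),interpolation=cv2.INTER_CUBIC)
s=cv2.imread("pics/w1.png")
cv2.imwrite("pics/comp3.png",np.vstack([np.hstack([z(a,212,230,100,75),z(b,215,165,100,75)]),np.hstack([z(s,214,80,160,120),z(cv2.imread("pics/scene0.png"),205,155,60,45)])]))
E
```

```text
cup rim
pics/w3 [257.194 204.751] [48.4   51.076]
pics/w2 [ 28.053 204.964] [44.785 54.889]
-> [ 516.509 -268.241   73.934] [0. 0.]
loupe
pics/w1 [263.121 201.174] [52.093 54.546]
pics/w2 [464.252 164.462] [49.878 61.833]
-> [510.354 273.402  14.925] [0.1 0.1]
dish
pics/w2 [261.323 202.542] [112.103 115.667]
pics/w2 [261.323 202.542] [112.103 115.667]
pics/w3 [473.688 203.093] [102.768 117.003]
-> [539.044   4.917  43.398] [0.2 0.2 0.4]
```

View pics/comp3.png

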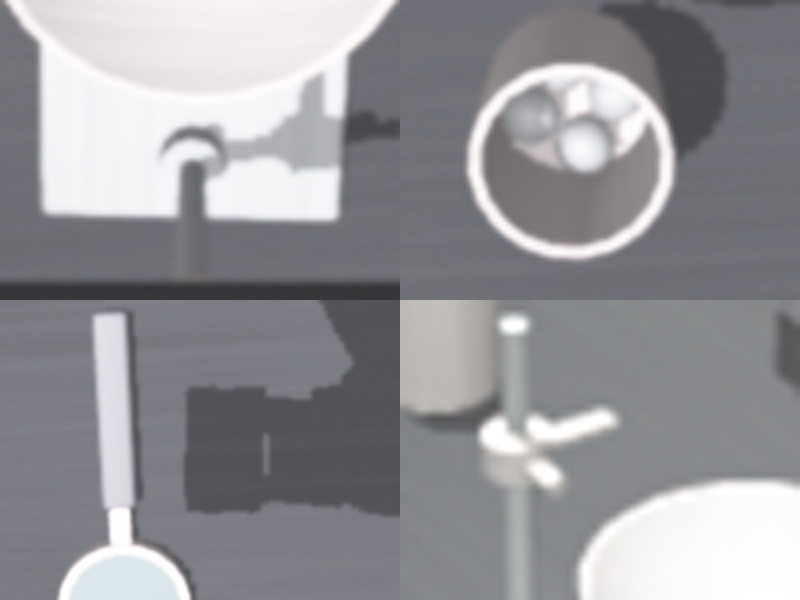

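```bash
python3 drive.py '[[-20,0,40,-0.15,88],[-40,-4,80,-0.3,88],[-52,-4,120,-0.45,88],[-52,-4,160,-0.5,88],[-52,-4,185,-0.5,88],[-52,-4,185,-0.5,88],[-52,-4,185,-0.5,88],[-52,-4,185,-0.5,88],[-52,-4,185,-0.5,88]]'
python3 - <<'E'
from h import *
s=ctrl.state(); Rm=RT(s); print(s["position"],Rm[:,0],s["q"]); print(Rm.T@(np.array([516.5,-268.2,26])-s["position"]))
E
```

```text
clock: 4.0
position: [517.1, -270.5, 107.5]
tool_rot: [0.001, -0.221, 0.975, -0.001]
contact_force: [-0.2, -0.4, 1.1]
width: 87.6
finger_force: 0.0
[ 517.135 -270.54   107.467] [-0.903 -0.43  -0.002] [ 0.038  0.505  0.444  1.911 -0.299  0.787  2.661]
[-0.236  2.554 81.463]
```

```bash
python3 drive.py '[[0,2.5,25,0,88],[0,2.5,50,0,88],[0,2.5,75,0,88],[0,2.5,81,0,88],[0,2.5,81,0,88],[0,2.5,81,0,50],[0,2.5,81,0,50],[0,2.5,81,0,50],[0,2.5,81,0,50],[0,2.5,81,0,50]]' 15
python3 drive.py '[[0,0,0,0,50],[0,0,0,0,50],[0,0,-20,0,50],[0,0,-40,0,50],[0,0,-60,0,50],[0,0,-80,0,50],[0,0,-80,0,50],[0,0,-80,0,50]]'
```

```text
clock: 5.0
position: [515.5, -268.5, 25.5]
tool_rot: [0.001, -0.22, 0.975, -0.0]
contact_force: [0.2, 0.6, 6.0]
width: 60.9
finger_force: 15.0
clock: 5.8
position: [514.5, -267.7, 104.1]
tool_rot: [-0.0, -0.22, 0.975, 0.0]
contact_force: [-0.1, 1.0, -1.7]
width: 60.9
finger_force: 15.0
```

```bash
python3 drive.py '[[0,20,0,0,50],[-5,50,0,0,50],[-10,85,0,0,50],[-15,120,0,0,50],[-20,155,0,0,50],[-27,190,0,0,50],[-31,218,0,0,50],[-33,232,0,0,50],[-33,236,0,0,50],[-33,236,0,0,50]]'
python3 - <<'E'
from h import *
import time
s=ctrl.state(); Rm=RT(s); u=-Rm[:,0];u[2]=0;C=np.array([539,4.9,46])-72*u; print(s["position"],u,s["q"])
print("C tool",Rm.T@(C-s["position"]), "to start",Rm.T@(C-34*u+[0,0,14]-s["position"]))
E
```

```text
clock: 6.8
position: [442.5, -40.8, 103.9]
tool_rot: [-0.001, -0.221, 0.975, 0.0]
contact_force: [-0.0, 0.3, -2.7]
width: 61.0
finger_force: 15.0
[442.493 -40.77  103.929] [0.903 0.431 0.   ] [-0.432  0.307  0.451  2.225 -0.218  0.652  2.191]
C tool [-34.856  -0.361  57.875] to start [-0.835 -0.356 43.927]
```

```bash
python3 drive.py '[[0,0,10,0,50],[0,0,30,0,50],[0,0,44,0,50],[0,0,44,0,50],[0,0,44,0,50]]'
python3 drive.py '[[-3,0,0,0,50],[-5,0,0,0,50],[-9,0,-3.5,0,50],[-12.3,0,-7,0,50],[-17,0,-9.5,0,50],[-21.3,0,-11.6,0,50],[-26,0,-13,0,50],[-31.3,0,-13.9,0,50],[-31.3,0,-13.9,0,50]]'
python3 - <<'E'
from h import *
a,b=ctrl.capture("side"),ctrl.capture("scene")
z=lambda i,x,y:cv2.resize(i[y:y+110,x:x+110],(400,400),interpolation=cv2.INTER_CUBIC)
cv2.imwrite("pics/p1.png",np.hstack([z(a,190,150),z(b,205,130)]))
E
```

```text
clock: 7.3
position: [443.0, -41.9, 60.2]
tool_rot: [-0.001, -0.219, 0.976, -0.0]
contact_force: [-0.2, -0.4, -3.2]
width: 60.8
finger_force: 15.0
clock: 8.2
position: [470.2, -26.8, 74.6]
tool_rot: [-0.001, -0.221, 0.975, 0.001]
contact_force: [-5.9, 0.2, -0.7]
width: 60.6
finger_force: 15.0
```

View pics/p1.png

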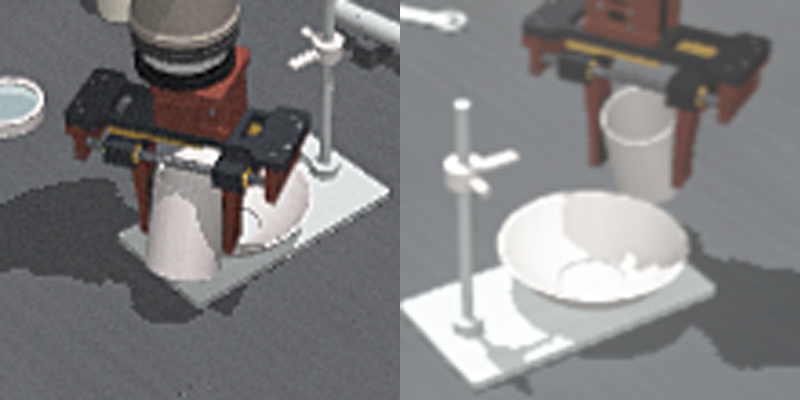

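The cup is tilting in the pads, with its mouth toward the dish, at about 6 N. I'll continue.

```bash
python3 drive.py '[[-5,0,0,0,50],[-10.2,0,0.4,0,50],[-15,0,1.8,0,50],[-19.9,0,3.5,0,50],[-24,0,6,0,50],[-28.5,0,8.9,0,50],[-31,0,11.3,0,50],[-33.3,0,13.7,0,50],[-33.3,0,13.7,0,50]]'
python3 drive.py '[[-2,0,2.5,0,50],[-4,0,5.6,0,50],[-4,0,5.6,0,50],[-4,0,5.6,0,50],[-4,0,5.6,0,50],[-4,0,5.6,0,50],[-4,0,5.6,0,50],[-4,0,5.6,0,50]]'
python3 - <<'E'
from h import *
a,b=ctrl.capture("side"),ctrl.capture("scene")
z=lambda i,x,y:cv2.resize(i[y:y+110,x:x+110],(400,400),interpolation=cv2.INTER_CUBIC)
cv2.imwrite("pics/p2.png",np.hstack([z(a,190,150),z(b,205,130)]))
E
```

```text
clock: 9.2
position: [502.1, -13.1, 60.6]
tool_rot: [0.0, -0.22, 0.975, -0.0]
contact_force: [-1.3, 0.7, 1.1]
width: 59.1
finger_force: 15.0
clock: 10.0
position: [505.1, -11.5, 55.2]
tool_rot: [-0.0, -0.22, 0.975, -0.0]
contact_force: [0.3, 0.4, -0.4]
width: 58.2
finger_force: 15.0
```

View pics/p2.png

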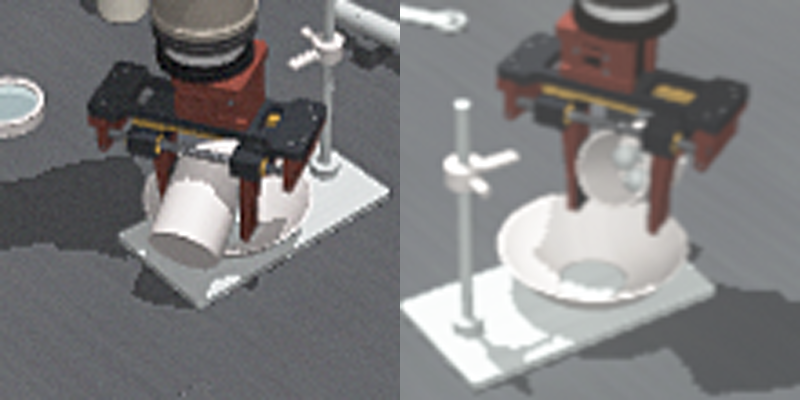

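Run:
```python
from h import *
s=ctrl.state();Rm=RT(s);p=s["position"];n=Rm[:,1];u=-Rm[:,0]
def pl(r): o,d=r;X=o+d*(n@(p-o)/(n@d));C=np.array([539,4.9,46])-72*u;return (X-C)@u,X[2]
C=np.array([539,4.9,46])-72*u
print("P",(p-C)@u,p[2]+11)
# bias check: dish centre rim
for c in("scene","side"): print(c,proj(c,[539,5,46]),proj(c,C))
print("mouth",pl(ray("scene",(264.1,175.4))))
for q in((188,247),(152,240),(218,268),(165,205)): print(q,pl(ray("side",(190+q[0]/3.636,150+q[1]/3.636))))
for q in((580,165),(615,130),(620,205),(630,150),(630,180)): print(q,pl(ray("scene",(205+(q[0]-400)/3.636,130+q[1]/3.636))))
```

```text
P 34.39733710095713 66.24217792611526
scene [257.766 195.662] [268.715 182.956]
side [251.424 202.674] [242.926 217.815]
mouth (np.float64(33.65355868512059), np.float64(90.25787389716686))
(188, 247) (np.float64(-9.62856800543126), np.float64(53.91883271035283))
(152, 240) (np.float64(-78.33767558761585), np.float64(120.46812346982438))
(218, 268) (np.float64(54.73460422108885), np.float64(-26.141883044321844))
(165, 205) (np.float64(-50.9923445628526), np.float64(132.54494663116577))
(580, 165) (np.float64(94.74538044448164), np.float64(124.31576531960275))
(615, 130) (np.float64(35.57506886480103), np.float64(122.25178415566018))
(620, 205) (np.float64(21.437433293908597), np.float64(46.76901498357199))
(630, 150) (np.float64(6.196500244475543), np.float64(88.70974540950249))
(630, 180) (np.float64(3.9144284475841133), np.float64(59.927514752383786))
```

The cup is only partly tilted, about 50–60°, and has slid back in the pads. The balls sit near its mouth. I'll take a closer look before deciding what to do.

Run:
```python
from h import *
a,b,w=cv2.imread("pics/p2.png"),ctrl.capture("side"),ctrl.capture("wrist")
z=lambda i,x,y,ww,h,W,H:cv2.resize(i[y:y+h,x:x+ww],(W,H),interpolation=cv2.INTER_CUBIC)
cv2.imwrite("pics/p3.png",np.hstack([z(w,160,0,200,300,400,600),np.vstack([z(b,215,175,60,45,400,300),z(ctrl.capture("scene"),235,155,60,45,400,300)])]))
```

```text
(no output)
```

View pics/p3.png

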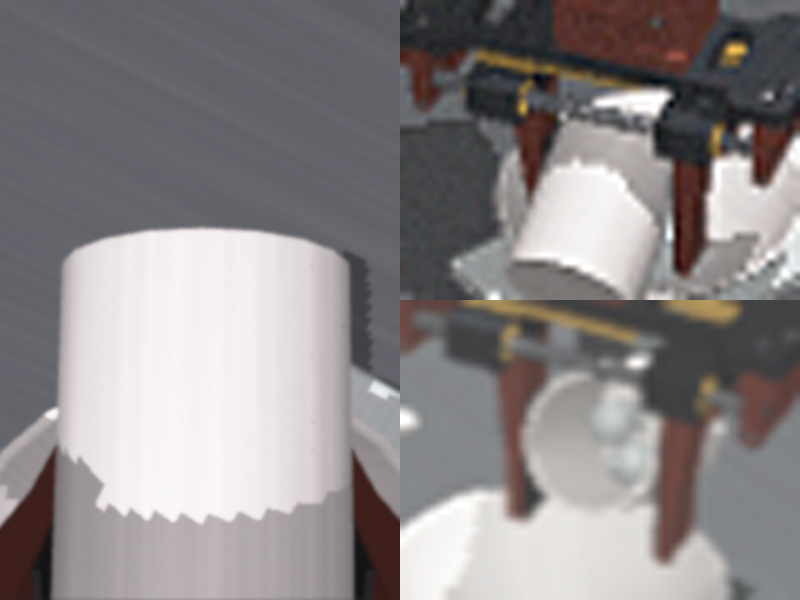

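The wrist view shows the base's upper edge at rows ~115–130, about 61 mm behind the grip. So the cup lies on the rim tilted about 72°, with the pads near its mouth and below its axis. It slid because the pads are long and the lever was short. I'll carry it back to the bench, swing it up with its base corner on the bench, and regrip near the mouth where the lever is longer.

```bash
python3 drive.py '[[0,0,-12,0,50],[0,0,-25,0,50],[0,0,-40,0,50],[0,0,-50,0,50],[8,-20,-50,0,50],[20,-50,-50,0,50],[35,-85,-50,0,50],[50,-120,-50,0,50],[64,-155,-50,0,50],[75,-180,-50,0,50]]' 18
python3 drive.py '[[5,-13,0,0,50],[5,-13,15,0,50],[5,-13,35,0,50],[5,-13,55,0,50],[5,-13,70,0,50],[5,-13,80,0,50],[5,-13,80,0,50],[5,-13,80,0,50],[5,-13,80,0,50]]'
python3 - <<'E'
from h import *
s=ctrl.state();print(s["position"],s["contact_force"])
w=ctrl.capture("wrist");cv2.imwrite("pics/w5.png",w)
g=cv2.cvtColor(w,cv2.COLOR_BGR2GRAY)
for r in range(90,260,10):
    x=np.where(g[r,100:420]>120)[0]; print(r,100+x.min() if len(x) else None,100+x.max() if len(x) else None,len(x),end="; ")
E
```

```text
clock: 11.25
position: [514.7, -209.0, 106.2]
tool_rot: [0.0, -0.219, 0.976, -0.001]
contact_force: [0.1, -0.4, -2.8]
width: 58.8
finger_force: 18.0
clock: 12.15
position: [516.5, -220.2, 26.0]
tool_rot: [0.001, -0.22, 0.975, -0.0]
contact_force: [-0.1, -0.2, -2.2]
width: 58.6
finger_force: 18.0
[ 516.47  -220.183   25.968] [-0.09  -0.151 -2.227]
90 None None 0; 100 None None 0; 110 None None 0; 120 208 313 106; 130 194 327 134; 140 191 329 139; 150 190 330 141; 160 190 330 141; 170 190 330 141; 180 189 331 143; 190 189 331 143; 200 189 332 144; 210 189 332 144; 220 189 332 144; 230 190 333 144; 240 190 333 144; 250 189 333 145;
```

```bash
python3 drive.py '[[0,0,4,0,50],[0,0,8,0,50],[0,0,10,0,50],[0,0,10,0,50],[0,0,10,0,50]]' 10
python3 drive.py '[[3,0,-4,0,50],[6,0,-7.5,0,50],[9,0,-11,0,50],[13,0,-14.5,0,50],[17,0,-17,0,50],[21,0,-19.5,0,50],[26,0,-22,0,50],[30,0,-23.5,0,50],[35,0,-25,0,50],[35,0,-25,0,50]]'
python3 - <<'E'
from h import *
s=ctrl.state()
w=ctrl.capture("wrist");cv2.imwrite("pics/w6.png",w)
g=cv2.cvtColor(w,cv2.COLOR_BGR2GRAY)
for r in range(90,260,10):
    x=np.where(g[r,100:420]>120)[0]; print(r,100+x.min() if len(x) else None,100+x.max() if len(x) else None,len(x),end="; ")
E
```

```text
clock: 12.7
position: [518.8, -219.7, 16.5]
tool_rot: [0.002, -0.221, 0.975, -0.001]
contact_force: [4.0, 2.7, 5.5]
width: 58.7
finger_force: 10.0
clock: 13.7
position: [483.4, -235.6, 40.4]
tool_rot: [-0.0, -0.22, 0.976, -0.0]
contact_force: [-0.0, -0.3, -3.3]
width: 58.7
finger_force: 10.0
90 None None 0; 100 None None 0; 110 None None 0; 120 223 299 77; 130 197 324 128; 140 191 330 140; 150 191 330 140; 160 190 331 142; 170 190 331 142; 180 190 331 142; 190 190 332 143; 200 189 332 144; 210 189 333 145; 220 189 333 145; 230 190 333 144; 240 190 333 144; 250 189 333 145;
```

The cup is turning rigidly with the gripper, so pad friction is strong. I'll loosen to the minimum grip so that gravity swings the base down onto the bench.

```bash
cat > wid.py <<'E'
from h import *
w=ctrl.capture("wrist")
g=cv2.cvtColor(w,cv2.COLOR_BGR2GRAY)
P=[]
for r in range(20,256,5):
    x=np.where(g[r,150:370]>120)[0]
    if len(x)>100:
        D=333.4*60/(x.max()-x.min()+1.);v=(187.2-r)/333.4
        P.append((77.7+D*(-.281+.96*v),-153.2+D*(.96+.281*v)+11,len(x)))
P=np.array(P)
# side silhouette of axis plane: rel. to grasp point, (back, down)
for p in P[::4]: print(np.round(p,1),end=" ")
k=P[4:];m=np.polyfit(k[:,0],-k[:,1],1);print("\nmouth-up deg",np.degrees(np.arctan(-m[0])),"axis height at grip",m[1])
E
python3 drive.py '[[0,0,0,0,50],[0,0,0,0,50],[0,0,0,0,50]]' 3; python3 wid.py
python3 drive.py '[[0,0,-4,0,50],[0,0,-4,0,50],[0,0,-8,0,50],[0,0,-8,0,50]]' ; python3 wid.py
```

```text
clock: 14.05
position: [484.5, -234.9, 40.2]
tool_rot: [0.0, -0.22, 0.975, 0.0]
contact_force: [-0.0, 0.4, -2.5]
width: 58.4
finger_force: 3.0
[ 95.9 -42.1 220. ] [ 90.7 -43.6 220. ] [ 85.5 -45.2 220. ] [ 80.2 -46.7 220. ] [ 75.  -48.2 220. ] [ 69.7 -49.8 220. ] [ 64.5 -51.3 220. ] [ 59.3 -52.8 220. ] [ 54.  -54.4 213. ] [ 47.7 -52.6 149. ] [ 33.5 -32.5 153. ] [ 28.8 -38.7 158. ] 
mouth-up deg -9.382757776201977 axis height at grip 36.15174782410126
clock: 14.5
position: [484.6, -235.2, 48.8]
tool_rot: [0.0, -0.22, 0.975, -0.0]
contact_force: [-0.1, 0.2, -3.4]
width: 58.4
finger_force: 3.0
[ 95.9 -42.1 220. ] [ 90.7 -43.6 220. ] [ 85.5 -45.2 220. ] [ 80.2 -46.7 220. ] [ 75.  -48.2 220. ] [ 69.7 -49.8 220. ] [ 64.5 -51.3 220. ] [ 59.3 -52.8 218. ] [ 54.  -54.4 208. ] [ 38.5 -25.  144. ] [ 33.5 -32.5 161. ] [ 28.8 -38.7 158. ] 
mouth-up deg -10.875270688032895 axis height at grip 33.940595802842196
```

Run:
```python
from h import *
s=ctrl.state();X=s["position"]
def crop(n,W=90,H=67):
    u,v=proj(n,X+[0,0,20]);x,y=int(u-W/2),int(v-H/2);i=ctrl.capture(n);print(n,x,y);return cv2.resize(i[y:y+H,x:x+W],(400,300),interpolation=cv2.INTER_CUBIC)
w=ctrl.capture("wrist")[100:340,100:420]
cv2.imwrite("pics/p4.png",np.vstack([np.hstack([crop("side"),crop("scene")]),np.hstack([cv2.resize(w,(400,300)),np.zeros((300,400,3),np.uint8)])]))
```

```text
side 254 213
scene 178 115
```

View pics/p4.png

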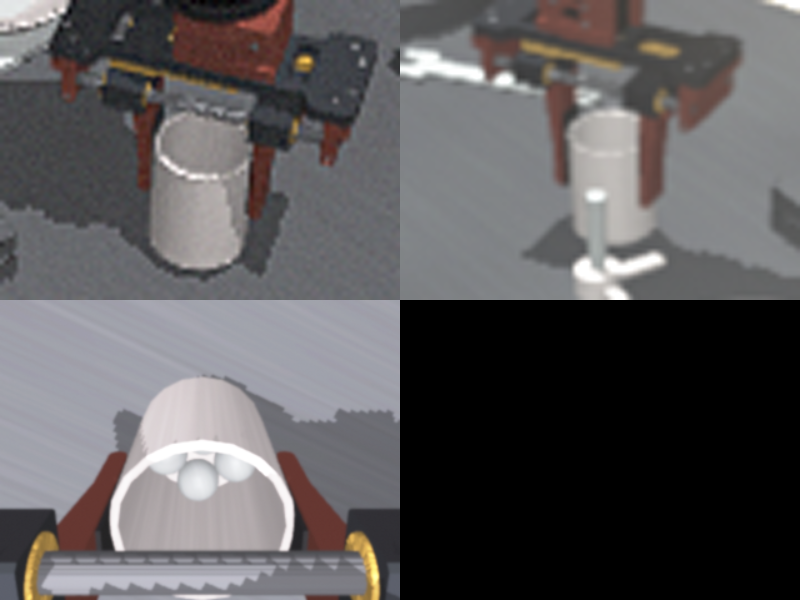

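The cup has swung nearly upright with the balls inside, so a 3 N grip acts as a free pivot. Now I'll set it down, release and regrip it centred near the mouth.

```bash
python3 drive.py '[[0,0,3,0,50],[0,0,6,0,50],[0,0,9,0,50],[0,0,12,0,50],[0,0,12,0,50]]' 3
python3 drive.py '[[0,0,0,0,70],[0,0,0,0,88],[0,0,0,0,88],[0,0,-20,0,88],[0,0,-50,0,88],[0,0,-90,0,88],[0,0,-130,0,88],[0,0,-170,0,88],[0,0,-170,0,88],[0,0,-170,0,88]]'
python3 - <<'E'
from fit import *
for k in range(2):
    s=ctrl.state();cv2.imwrite(f"pics/c{k}.png",ctrl.capture("wrist"))
T=wristT(s)
q=proj("wrist",s["position"]*[1,1,0]+[0,0,75],T);print(q)
for th in(185,200,215):
    e=ell("pics/c1.png",q,th,45);X=plane(ray("wrist",e[0],T),75);print(e[:2],X,RT(s).T@(X-s["position"]))
E
```

```text
clock: 15.2
position: [484.1, -235.1, 35.9]
tool_rot: [-0.0, -0.22, 0.975, 0.0]
contact_force: [0.5, 0.1, -3.0]
width: 58.3
finger_force: 3.0
clock: 16.2
position: [484.7, -235.1, 207.0]
tool_rot: [0.001, -0.22, 0.975, -0.0]
contact_force: [0.1, -0.1, -0.6]
width: 87.8
finger_force: 0.0
[260.346 181.144]
(array([259.925, 170.39 ]), array([68.671, 69.905])) [ 475.334 -239.215   75.   ] [  9.75   -0.422 130.804]
(array([259.952, 170.363]), array([67.858, 69.61 ])) [ 475.302 -239.204   75.   ] [  9.774  -0.399 130.804]
(array([260.1  , 170.611]), array([67.021, 68.854])) [ 475.448 -238.992   75.   ] [  9.551  -0.27  130.804]
```

```bash
python3 drive.py '[[5,0,40,0,88],[9.7,-0.3,80,0,88],[9.7,-0.3,120,0,88],[9.7,-0.3,150,0,88],[9.7,-0.3,166,0,88],[9.7,-0.3,166,0,88],[9.7,-0.3,166,0,50],[9.7,-0.3,166,0,50],[9.7,-0.3,166,0,50],[9.7,-0.3,166,0,50]]' 12
python3 drive.py '[[0,0,-20,0,50],[0,0,-40,0,50],[0,0,-60,0,50],[0,0,-75,0,50],[0,0,-75,0,50]]'
python3 - <<'E'
from h import *
s=ctrl.state(); Rm=RT(s); u=-Rm[:,0];u[2]=0;C=np.array([539,4.9,46])-72*u; print(s["position"],s["contact_force"])
print("to start",Rm.T@(C-36*u+[0,0,88-11-46]+[0,0,46]-[0,0,46]-s["position"]), C)
E
```

```text
clock: 17.3
position: [476.2, -239.6, 41.0]
tool_rot: [0.001, -0.22, 0.975, -0.0]
contact_force: [-1.5, 2.4, 1.8]
width: 59.1
finger_force: 1.1
clock: 17.8
position: [476.7, -239.9, 117.1]
tool_rot: [0.002, -0.22, 0.975, -0.001]
contact_force: [0.1, 0.1, -3.1]
width: 58.4
finger_force: 12.0
[ 476.704 -239.941  117.125] [ 0.068  0.145 -3.147]
to start [-53.358 194.395  39.832] [473.989 -26.044  46.   ]
```

Run:
```python
from h import *
w=ctrl.capture("wrist");cv2.imwrite("pics/w7.png",w)
s=ctrl.state()
X=s["position"]
def crop(n,W=90,H=67):
    u,v=proj(n,X+[0,0,0]);x,y=int(u-W/2),int(v-H/2);i=ctrl.capture(n);return cv2.resize(i[y:y+H,x:x+W],(400,300),interpolation=cv2.INTER_CUBIC)
cv2.imwrite("pics/p5.png",np.vstack([np.hstack([crop("side"),crop("scene")]),np.hstack([cv2.resize(w[100:340,100:420],(400,300)),np.zeros((300,400,3),np.uint8)])]))
```

```text
(no output)
```

View pics/p5.png

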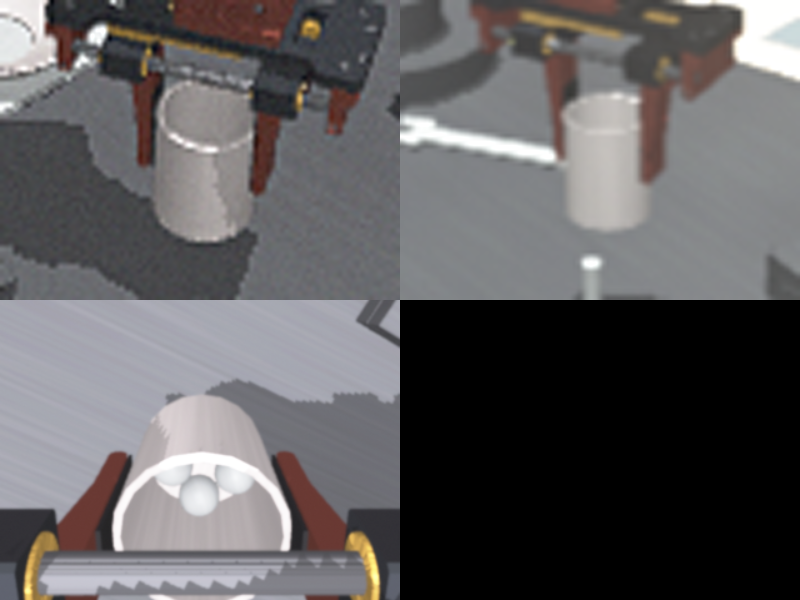

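The cup hangs upright with the balls inside, and its rim back edge is at about row 222, so the grip is centred. Now I'll go to the start point by the dish and pivot the cup with a light grip and the long lever.

```bash
python3 drive.py '[[-5,20,0,0,50],[-15,50,0,0,50],[-25,85,0,0,50],[-35,125,0,0,50],[-45,160,0,0,50],[-51,184,0,0,50],[-53.4,194.4,10,0,50],[-53.4,194.4,30,0,50],[-53.4,194.4,39.8,0,50],[-53.4,194.4,39.8,0,50]]' 12
python3 drive.py '[[0,0,0,0,50],[-3,0,0,0,50],[-6,0,0,0,50],[-10,0,-2,0,50],[-14,0,-4.5,0,50],[-18,0,-6.3,0,50],[-22.5,0,-7.5,0,50],[-27,0,-8.8,0,50],[-31,0,-9.4,0,50],[-31,0,-9.4,0,50]]' 4.5
python3 - <<'E'
from h import *
w=ctrl.capture("wrist");cv2.imwrite("pics/w8.png",w);g=cv2.cvtColor(w,cv2.COLOR_BGR2GRAY)
print(ctrl.state()["position"]); print(g[90:262:4,261])
E
```

```text
clock: 18.95
position: [438.9, -42.0, 73.8]
tool_rot: [-0.002, -0.22, 0.976, -0.0]
contact_force: [0.2, 0.2, -2.7]
width: 58.5
finger_force: 12.0
clock: 19.95
position: [469.1, -27.3, 85.0]
tool_rot: [0.0, -0.221, 0.975, -0.0]
contact_force: [-1.4, 0.9, -2.5]
width: 58.6
finger_force: 4.5
[468.842 -27.363  84.889]
[142 147 143 142 141 143 145 147 142 143 141 144 156 228 228 228 229 229
 229 229 230 230 230 231 231 232 232 232 233 232 232 233 233 233 233 233
 236 255 201 181 182 181 182]
```

```bash
cat > pose.py <<'E'
# cup pose in the gripper from rim-back-edge row and base-back-edge row (wrist image, central column)
import numpy as np,sys
from scipy.optimize import fsolve
def row(b,up): # rel to grasp point
    x,z=b-77.7,153.2-11-up; return 187.2-333.4*((.96*x+.281*z)/(-.281*x+.96*z))
def rows(t,g,off): # off: cup axis shifted back by off (perp. to axis), g: grip height
    p=lambda a,r:row(r*np.cos(t)-a*np.sin(t),a*np.cos(t)+r*np.sin(t))
    return p(75-g,30+off),p(-g,30+off)
if __name__=="__main__":
    rr,rb=map(float,sys.argv[1:3])
    for off in(0,5,10): 
        t,g=fsolve(lambda v:np.array(rows(v[0],v[1],off))-[rr,rb],[.4,50]);print("off",off,"tilt",np.degrees(t),"g",g)
E
python3 pose.py 237 140; python3 pose.py 222 170;python3 -c "
import cv2;g=cv2.imread('pics/w7.png',0);print(g[90:262:4,261])"
```

```text
off 0 tilt 21.47519976420994 g 61.33961173046355
off 5 tilt 19.52782719272594 g 54.718469765225436
off 10 tilt 17.438892197480726 g 47.11201640038753
off 0 tilt 1.963089452444283 g 52.21719247100081
off 5 tilt 0.11918814869910546 g 37.31188531098942
off 10 tilt -2.190880324376632 g 18.023475237523066
[168 167 168 168 168 169 168 170 171 173 169 167 167 167 169 163 173 168
 168 170 168 171 189 190 191 191 192 192 192 193 193 194 188 254 255 249
 249 242 175 208 226 237 242]
```

```bash
cat > meas.py <<'E'
from h import *
import sys
s=ctrl.state();w=ctrl.capture("wrist");cv2.imwrite(f"pics/{sys.argv[1]}.png",w);g=cv2.cvtColor(w,cv2.COLOR_BGR2GRAY)
u=-RT(s)[:,0];C=np.array([539,4.9,46])-72*u
print("u",(s["position"]-C)@u,"w",s["position"][2]+11); print(g[20:264:3,261])
E
python3 drive.py '[[0,0,0,0,50],[-4,0,0,0,50],[-8,0,0,0,50],[-13,0,-0.4,0,50],[-17,0,0.5,0,50],[-21.5,0,2,0,50],[-26,0,3.3,0,50],[-26,0,3.3,0,50]]' 9
python3 meas.py w9
```

```text
clock: 20.8
position: [492.9, -16.1, 81.5]
tool_rot: [0.001, -0.221, 0.975, -0.0]
contact_force: [-1.4, -1.3, -0.8]
width: 58.2
finger_force: 9.0
u 21.441521914926 w 92.5044974999496
[113 112 112 113 113 112 111 112 114 113 113 117 113 112 114 112 112 115
 116 118 114 113 115 115 112 115 116 116 147 235 235 235 235 236 236 235
 235 235 236 236 236 236 236 236 236 237 237 237 237 237 237 237 238 238
 238 238 238 239 239 239 239 239 239 239 239 239 239 239 240 240 240 240
 240 240 240 237 180 176 176 178 185 172]
```

```bash
python3 pose.py 246 105
python3 - <<'E'
import cv2,numpy as np
g=cv2.imread('pics/w9.png',0)
for r in(240,246,250,256,262): print(r,g[r,180:345:8])
for r in range(100,262,15):
    x=np.where(g[r,150:370]>190)[0];print(r,x.min()+150 if len(x) else 0,x.max()+150 if len(x) else 0)
E
```

```text
off 0 tilt 43.05846973923794 g 70.76485503057756
off 5 tilt 40.61493049112648 g 67.27178692257748
off 10 tilt 38.14909446747258 g 63.21032151704082
240 [ 48  46 134 160 161 165 240 244 244 241 239 239 236 231 228 201 178 150
 140  46  44]
246 [ 46  47 136 160 161 167 173 181 181 237 209 185 221 173 182 166 161 150
 142  45  46]
250 [ 45  44 139 161 162 167 171 178 181 178 177 178 176 172 173 167 161 150
 142  40  46]
256 [ 46  35 141 162 163 168 171 179 181 178 176 177 177 172 172 168 160 152
 144  24  46]
262 [ 46  26 143 163 163 169 176 186 187 182 176 182 184 180 178 170 160 152
 145  28  46]
100 0 0
115 223 298
130 210 304
145 208 305
160 206 307
175 204 308
190 202 309
205 200 310
220 184 311
235 168 346
250 158 169
```

```bash
cat > sil.py <<'E'
import cv2,numpy as np,sys
g=cv2.imread(f'pics/{sys.argv[1]}.png',0);th=int(sys.argv[2])
P=[]
for r in range(100,262,6):
    x=g[r]; 
    if x[261]<=th: continue
    l=261
    while x[l]>th and l>100:l-=1
    q=261
    while x[q]>th and q<420:q+=1
    W=q-l-1;D=333.4*60/W;v=(187.2-r)/333.4
    P.append((r,l,q,W,77.7+D*(-.281+.96*v),153.2-D*(.96+.281*v)-11))
P=np.array(P);print(np.round(P[::3],1))
E
python3 sil.py w9 125
```

```text
[[ 106.   240.   282.    41.    54.7 -359.6]
 [ 124.   210.   311.   100.    57.9  -60.5]
 [ 142.   204.   317.   112.    50.8  -36.1]
 [ 160.   202.   319.   116.    42.7  -27.3]
 [ 178.   200.   321.   120.    35.3  -19.1]
 [ 196.   198.   337.   138.    33.3    4.1]
 [ 214.   187.   368.   180.    37.9   38. ]
 [ 232.   196.   326.   129.    14.1   -0.8]
 [ 250.   194.   328.   133.     8.2    5.8]]
```

```bash
python3 drive.py '[[-4,0,2,0,50],[-8,0,4,0,50],[-12,0,6.6,0,50],[-15.5,0,9.5,0,50],[-19,0,13,0,50],[-21.8,0,16.1,0,50],[-24.5,0,20,0,50],[-27,0,24,0,50],[-28.9,0,27.8,0,50],[-28.9,0,27.8,0,50]]' 10
python3 meas.py w10|head -1; for t in 100 125 150; do python3 sil.py w10 $t; done
```

```text
clock: 21.85
position: [518.3, -3.9, 53.3]
tool_rot: [0.0, -0.22, 0.975, -0.0]
contact_force: [1.9, 0.8, 1.6]
width: 58.2
finger_force: 10.0
u 49.49136523456221 w 64.33163988319566
[[  100.    258.    267.      8.      2.9 -2442.1]
 [  118.    181.    340.    158.     67.4    13.3]
 [  136.    182.    339.    156.     60.6    13.6]
 [  154.    182.    338.    155.     53.8    14.7]
 [  172.    183.    360.    176.     50.7    31.6]
 [  190.    161.    389.    227.     52.2    57.8]
 [  208.    146.    387.    240.     49.3    63.6]
 [  226.    188.    335.    146.     23.9    15.1]
 [  244.    188.    334.    145.     16.4    16.4]]
[[106.  183.  338.  154.   71.6   8.6]
 [124.  183.  339.  155.   64.9  11.4]
 [142.  183.  338.  154.   58.1  12.6]
 [160.  184.  337.  152.   51.   12.8]
 [178.  177.  369.  191.   51.   40.8]
 [196.  156.  394.  237.   51.8  61.8]
 [214.  143.  381.  237.   47.5  63.1]
 [232.  191.  333.  141.   19.5  11.4]
 [250.  191.  331.  139.   11.2  11.7]]
[[106.  184.  335.  150.   71.4   5. ]
 [124.  184.  336.  151.   64.6   8. ]
 [142.  184.  335.  150.   57.6   9.1]
 [160.  185.  334.  148.   50.3   9.3]
 [178.  178.  333.  154.   44.6  16.5]
 [196.  157.  333.  175.   42.7  33.3]
 [214.  185.  332.  146.   28.6  13.8]
 [232.  199.  331.  131.   15.1   1.4]
 [250.  206.  319.  112.   -4.8 -19.8]]
```

```bash
python3 drive.py '[[0,0,3,0,50],[0,0,6,0,50],[0,0,9,0,50],[0,0,9,0,50],[0,0,9,0,50],[0,0,9,0,50],[0,0,9,0,50]]' 12
python3 meas.py w11|head -1; python3 sil.py w11 115
python3 - <<'E'
from h import *
a,b=ctrl.capture("side"),ctrl.capture("scene")
cv2.imwrite("pics/s11.png",b);cv2.imwrite("pics/d11.png",a)
p=cv2.imread("pics/p2.png")
o=cv2.cvtColor(cv2.imread("pics/scene0.png"),cv2.COLOR_BGR2GRAY).astype(int);g=cv2.cvtColor(b,cv2.COLOR_BGR2GRAY).astype(int)
print(g[190:214:2,240:280:2])
E
```

```text
clock: 22.6
position: [518.1, -4.1, 44.9]
tool_rot: [0.0, -0.22, 0.975, -0.0]
contact_force: [4.0, 2.0, 4.3]
width: 58.2
finger_force: 12.0
u 49.24927558721944 w 55.891932479244986
[[106.  196.  324.  127.   70.3 -19.8]
 [124.  174.  347.  172.   66.2  24.4]
 [142.  175.  346.  170.   59.9  24.8]
 [160.  177.  344.  166.   53.3  23.8]
 [178.  179.  367.  187.   50.5  38.7]
 [196.  157.  396.  238.   52.   62.1]
 [214.  142.  391.  248.   48.8  66.6]
 [232.  185.  337.  151.   23.4  20. ]
 [250.  187.  335.  147.   14.9  18.8]]
[[244 246 238 222 181  88  65 164 249 219 218 217 213 205 194 163  89  83
  100 206]
 [245 247 239 222 184  94 116 231 245 224 224 209 207 200 187 170  89  81
  105 207]
 [246 240 220 221 222 216 229 228 228 228 228 224 216 217 221 187  89  80
  119 205]
 [247 233 216 220 221 223 227 228 228 228 227 224 222 220 219 185  88  80
  154 199]
 [242 211 213 218 220 222 226 228 226 228 226 224 220 218 217 171  86 136
  202 197]
 [197 205 210 215 218 220 224 226 223 223 224 224 218 214 212 207 165 202
  199 190]
 [209 198 204 210 216 210 190 194 185 195 181 192 206 211 206 202 199 195
  191 183]
 [244 219 199 203 201 188 196 188 194 211 186 183 189 186 201 196 191 186
  182 171]
 [244 245 234 196 184 196 196 185 179 190 172 185 193 181 196 189 185 179
  175 193]
 [234 247 247 248 222 197 195 194 167 169 186 194 194 186 184 182 176 180
  194 190]
 [193 168 189 248 239 246 220 197 197 198 199 195 197 201 212 221 181 164
  188 189]
 [195 196 185 158 157 165 197 224 250 250 248 232 201 156 159 151 177 188
  188 189]]
```

```bash
python3 drive.py '[[0,0,2,0,50],[0,0,4,0,50],[0,0,4,0,50],[0,0,4,0,50],[0,0,4,0,50],[0,0,4,0,50],[0,0,4,0,50],[0,0,4,0,50]]' 12
python3 meas.py w12|head -1; python3 sil.py w12 115
python3 drive.py '[[0,0,-5,0,50],[0,0,-12,0,50],[0,0,-20,0,50],[0,0,-20,0,50],[0,0,-20,0,50]]' 
python3 drive.py '[[0,0,0,0,50],[0,0,0,0,50]]';python3 meas.py w13|head -1; python3 sil.py w13 115
```

```text
clock: 23.55
position: [517.8, -4.2, 40.7]
tool_rot: [-0.0, -0.22, 0.975, -0.0]
contact_force: [3.8, 1.4, 3.8]
width: 58.3
finger_force: 12.0
u 48.94061761820238 w 51.734858079239686
[[ 100.   233.   291.    57.    67.2 -220.5]
 [ 118.   171.   351.   179.    68.6   28.4]
 [ 136.   169.   352.   182.    63.    31.9]
 [ 154.   172.   349.   176.    56.6   29.9]
 [ 172.   174.   355.   180.    51.3   34.1]
 [ 190.   165.   386.   220.    51.4   55.1]
 [ 208.   145.   400.   254.    50.9   68. ]
 [ 226.   132.   387.   254.    46.8   69.2]
 [ 244.   184.   338.   153.    19.6   22.9]]
clock: 24.1
position: [517.6, -4.1, 60.9]
tool_rot: [-0.0, -0.22, 0.975, 0.0]
contact_force: [-0.5, 0.3, -1.9]
width: 58.4
finger_force: 12.0
clock: 24.3
position: [517.6, -4.1, 60.5]
tool_rot: [-0.0, -0.22, 0.975, 0.0]
contact_force: [-0.4, -1.0, -1.5]
width: 58.2
finger_force: 12.0
u 48.75525087538795 w 71.50954558873045
[[ 100.   233.   288.    54.    66.6 -240.7]
 [ 118.   171.   351.   179.    68.6   28.4]
 [ 136.   170.   351.   180.    62.9   30.7]
 [ 154.   172.   349.   176.    56.6   29.9]
 [ 172.   174.   359.   184.    51.9   36.4]
 [ 190.   163.   388.   224.    51.9   56.7]
 [ 208.   148.   380.   231.    48.2   60.6]
 [ 226.   138.   374.   235.    44.3   63.3]
 [ 244.   184.   338.   153.    19.6   22.9]]
```

The lifted weight has dropped to about 1.4–1.9 N from 2.7–3.1 N, so the cup is likely empty. I'll carry it back and let it swing upright with a 3 N grip.

```bash
python3 drive.py '[[0,0,-20,0,50],[0,0,-40,0,50],[5,-5,-50,0,50],[20,-30,-50,0,50],[45,-65,-50,0,50],[70,-100,-50,0,50],[95,-135,-50,0,50],[115,-165,-50,0,50],[130,-188,-50,0,50],[133,-192,-50,0,50]]' 15
python3 - <<'E'
from h import *
f=[]
for i in range(6): ctrl.capture("wrist"); f.append(ctrl.state()["contact_force"][2])
print(np.mean(f),f)
E
python3 drive.py '[[0,0,20,0,50],[0,0,45,0,50],[0,0,65,0,50],[0,0,75,0,50],[0,0,75,0,50],[0,0,75,0,50]]' 15
python3 drive.py '[[0,0,0,0,50],[0,0,0,0,50],[0,0,-8,0,50],[0,0,-8,0,50],[0,0,0,0,50],[0,0,-10,0,50],[0,0,-10,0,50]]' 3
python3 meas.py w14; python3 sil.py w14 115
```

```text
clock: 25.35
position: [478.5, -239.1, 110.8]
tool_rot: [-0.0, -0.217, 0.976, -0.001]
contact_force: [0.6, -0.1, -1.8]
width: 58.3
finger_force: 15.0
-1.840588482783809 [np.float64(-1.1313414050119024), np.float64(-1.764695975043943), np.float64(-1.5897132741914768), np.float64(-2.4082567147889753), np.float64(-2.4356141086980694), np.float64(-1.7139094189684871)]
clock: 26.25
position: [480.8, -234.4, 36.2]
tool_rot: [0.0, -0.221, 0.975, -0.0]
contact_force: [0.3, -0.3, -2.1]
width: 58.3
finger_force: 15.0
clock: 26.95
position: [480.5, -235.1, 46.5]
tool_rot: [0.0, -0.22, 0.975, -0.0]
contact_force: [0.0, -0.0, -2.1]
width: 58.6
finger_force: 3.0
u -83.89052282707257 w 57.54798661207577
[146 145 143 146 147 146 145 148 144 144 145 144 146 146 146 145 145 147
 149 148 146 145 147 146 144 145 144 145 145 147 146 146 144 145 147 146
 237 241 241 241 242 242 241 242 242 242 242 242 242 242 242 243 243 243
 243 243 243 243 243 243 243 243 243 244 244 244 244 244 244 244 244 244
 244 244 244 244 244 246 254 251 195 194]
[[100.  100.  420.  319.   75.8  77.4]
 [118.  100.  420.  319.   72.6  78.3]
 [136.  100.  297.  196.   64.1  39.8]
 [154.  100.  313.  212.   60.2  49. ]
 [172.  100.  318.  217.   55.8  52.5]
 [190.  200.  322.  121.   29.9 -16.1]
 [208.  197.  325.  127.   24.   -6.3]
 [226.  195.  328.  132.   18.2   1.7]
 [244.  191.  331.  139.   13.7  10.9]]
```

```bash
python3 drive.py '[[0,0,-6,0,50],[0,0,-4,0,50],[0,0,-12,0,50],[0,0,-9,0,50],[0,0,-18,0,50],[0,0,-14,0,50],[0,0,-22,0,50],[0,0,-22,0,50]]' 3
python3 meas.py w15; python3 sil.py w15 190
```

```text
clock: 27.8
position: [480.7, -234.9, 68.5]
tool_rot: [0.0, -0.22, 0.975, -0.0]
contact_force: [-0.3, 0.9, -1.6]
width: 58.4
finger_force: 3.0
u -83.69792344802713 w 79.51020478090206
[149 150 152 152 149 152 152 152 153 151 149 151 149 151 152 151 150 152
 154 155 153 151 151 151 150 150 150 151 151 153 151 150 151 152 152 153
 158 238 242 242 242 242 242 242 242 242 242 243 243 243 243 243 243 243
 243 243 243 244 244 244 244 244 244 244 244 244 245 245 245 245 245 245
 245 245 245 245 252 255 248 197 198 198]
[[  130.    254.    268.     13.   -101.3 -1409.2]
 [  148.    216.    304.     87.     39.    -86.1]
 [  166.    207.    310.    102.     34.6   -49.6]
 [  184.    204.    313.    108.     27.4   -36.1]
 [  202.    200.    316.    115.     21.4   -22.6]
 [  220.    206.    319.    112.     10.6   -24.3]
 [  238.    214.    322.    107.     -2.2   -29.3]
 [  256.    211.    309.     97.    -21.1   -43.8]]
```

```bash
python3 pose.py 249 131; python3 -c "
from pose import *
for off in (10,15,20):
    t,g=fsolve(lambda v:np.array(rows(v[0],v[1],off))-[249,131],[.4,50]);print(off,np.degrees(t),g, 'low corner', -g*np.cos(t)-(30-off)*np.sin(t),'x',-g*np.sin(t)+(30-off)*np.cos(t))"; python3 sil.py w15 165
```

```text
off 0 tilt 29.551220108586186 g 61.28003927597931
off 5 tilt 27.355958120600594 g 56.13587187304686
off 10 tilt 25.058581118107348 g 50.20847496553807
10 25.058581118107348 50.20847496553807 low corner -53.953506623442124 x -3.1480281763749467
15 22.61589162236237 43.309874257893846 low corner -45.74777109818748 x -2.8083176071126097
20 19.959297016435123 35.13296659281698 low corner -36.43624241535341 x -2.593372372335761
[[ 130.   249.   272.    22.   -28.  -774.5]
 [ 148.   215.   305.    89.    39.9  -81. ]
 [ 166.   206.   314.   107.    36.6  -40.6]
 [ 184.   203.   318.   114.    30.   -26.7]
 [ 202.   199.   321.   121.    24.2  -14.4]
 [ 220.   199.   324.   124.    17.1   -8.2]
 [ 238.   195.   328.   132.    12.9    3.2]
 [ 256.   191.   331.   139.     8.8   12.4]]
```

```bash
python3 drive.py '[[0,0,5,0,50],[0,0,10,0,50],[0,0,14,0,50],[0,0,14,0,50]]' 6 | sed -n 4p
python3 drive.py '[[0,0,2,0,50],[0,0,4,0,50],[0,0,4,0,50]]' | sed -n '2p;4p'
python3 drive.py '[[0,0,2,0,50],[0,0,4,0,50],[0,0,4,0,50]]' | sed -n '2p;4p'
python3 meas.py w16; python3 sil.py w16 165
```

```text
contact_force: [0.7, 0.3, -1.5]
position: [480.2, -234.6, 49.5]
contact_force: [0.8, -0.1, -1.9]
position: [480.1, -234.6, 45.5]
contact_force: [0.8, 0.3, -1.6]
u -84.07119263375085 w 56.490411137587394
[153 152 149 151 153 153 151 153 149 150 150 150 150 151 153 151 151 151
 155 154 152 152 152 150 149 151 149 151 151 151 152 152 150 150 153 150
 155 237 242 242 242 242 242 242 242 242 242 242 242 242 243 243 243 243
 243 243 243 244 244 244 244 244 244 244 244 244 245 245 245 245 245 245
 245 245 245 245 252 255 247 197 197 197]
[[ 130.   248.   270.    21.   -33.1 -818.2]
 [ 148.   215.   305.    89.    39.9  -81. ]
 [ 166.   206.   314.   107.    36.6  -40.6]
 [ 184.   203.   317.   113.    29.6  -28.2]
 [ 202.   200.   321.   120.    23.8  -15.8]
 [ 220.   199.   325.   125.    17.6   -7. ]
 [ 238.   195.   328.   132.    12.9    3.2]
 [ 256.   191.   331.   139.     8.8   12.4]]
```

```bash
python3 drive.py '[[0,0,1.5,0,50],[0,0,3,0,50],[0,0,3,0,50]]' | sed -n '2p;4p'
python3 drive.py '[[0,0,1.5,0,50],[0,0,3,0,50],[0,0,3,0,50]]' | sed -n '2p;4p'
python3 drive.py '[[0,0,1.5,0,50],[0,0,3,0,50],[0,0,3,0,50]]' | sed -n '2p;4p'
```

```text
position: [480.2, -234.6, 42.6]
contact_force: [0.6, -0.8, -1.2]
position: [480.2, -234.6, 39.5]
contact_force: [0.5, 0.0, -1.6]
position: [480.7, -234.6, 37.2]
contact_force: [-1.3, 0.7, 5.0]
```

```bash
python3 drive.py '[[3,0,0,0,50],[6,0,0,0,50],[9,0,0.5,0,50],[12,0,1,0,50],[15,0,1.5,0,50],[18,0,2.5,0,50],[20,0,3,0,50],[20,0,3,0,50]]' 4
python3 meas.py w17|head -1; python3 sil.py w17 165
```

```text
clock: 30.6
position: [461.7, -243.5, 33.6]
tool_rot: [-0.0, -0.22, 0.975, 0.0]
contact_force: [0.4, -0.1, -1.0]
width: 58.6
finger_force: 4.0
u -104.44234915380073 w 44.58011885768179
[[ 160.   235.   282.    46.   -10.4 -285.2]
 [ 178.   215.   302.    86.    18.5  -82.9]
 [ 196.   207.   307.    99.    15.8  -50.3]
 [ 214.   205.   312.   106.    10.1  -34.7]
 [ 232.   199.   317.   117.     7.6  -15.5]
 [ 250.   234.   302.    67.   -60.2 -128.6]]
```

```bash
python3 drive.py '[[0,0,0,0,64],[0,0,0,0,70],[0,0,0,0,88],[0,0,0,0,88],[0,0,-20,0,88],[0,0,-60,0,88],[0,0,-105,0,88],[0,0,-150,0,88],[0,0,-170,0,88],[0,0,-170,0,88]]'
python3 - <<'E'
from fit import *
ctrl.capture("wrist");s=ctrl.state();cv2.imwrite("pics/c3.png",ctrl.capture("wrist"));T=wristT(s);np.savez("c3.npz",T=T)
q=proj("wrist",s["position"]*[1,1,0]+[0,0,75],T);print(q)
for th in(200,225,245):
    e=ell("pics/c3.png",q,th,45);X=plane(ray("wrist",e[0],T),75);print(e[:2],X,333.4*60/e[1].max())
E
```

```text
clock: 31.65
position: [464.0, -244.1, 206.9]
tool_rot: [0.003, -0.22, 0.975, -0.001]
contact_force: [0.4, -0.4, 0.6]
width: 87.7
finger_force: 0.0
[260.654 181.044]
(array([260.489, 165.315]), array([59.97 , 70.542])) [ 450.269 -249.569   75.   ] 283.5765402650103
(array([260.358, 165.021]), array([59.292, 70.329])) [ 450.081 -249.784   75.   ] 284.4334347269532
(array([260.384, 163.77 ]), array([56.177, 70.367])) [ 449.071 -250.239   75.   ] 284.280627182347
```

```bash
python3 drive.py '[[0,0,-40,0,88],[-20,20,-80,0.1,88],[-50,50,-110,0.25,88],[-80,85,-123,0.4,88],[-110,115,-123,0.5,88],[-140,148,-123,0.5,88],[-176,186,-123,0.5,88],[-176,186,-123,0.5,88],[-176,186,-123,0.5,88],[-176,186,-123,0.5,88]]'
cat > snap.py <<'E'
from h import *
import sys
k=sys.argv[1];ctrl.capture("wrist");s=ctrl.state();cv2.imwrite(f"pics/{k}.png",ctrl.capture("wrist"));T=wristT(s);np.savez(f"{k}.npz",T=T)
print(s["position"],RT(s)[:,0],proj("wrist",[608,-3,139],T),proj("wrist",[539,5,15],T))
E
python3 snap.py k1
python3 drive.py '[[0,-20,0,0,88],[0,-50,0,0,88],[0,-70,0,0,88],[0,-70,0,0,88],[0,-70,0,0,88]]'|head -1; python3 snap.py k2
python3 - <<'E'
from h import *
def z(i,x,y,w,h): x,y=int(x),int(y);return cv2.resize(i[y:y+h,x:x+w],(400,300),interpolation=cv2.INTER_CUBIC)
a,b,c=[cv2.imread(f"pics/{n}.png") for n in("k1","k2","c3")]
cv2.imwrite("pics/fin.png",np.vstack([np.hstack([z(a,180,85,240,180),z(b,120,85,240,180)]),np.hstack([z(c,200,120,120,90),z(ctrl.capture("side"),230,170,120,90)])]))
E
```

```text
clock: 32.75
position: [540.5, -1.1, 325.5]
tool_rot: [-0.001, 0.029, 1.0, -0.001]
contact_force: [0.7, -0.8, -1.0]
width: 87.7
finger_force: 0.0
[540.547  -1.65  325.888] [-0.998  0.059  0.002] [263.429 227.283] [265.878 146.447]
clock: 33.35
[537.167 -69.281 326.679] [-0.998  0.056  0.   ] [324.402 226.34 ] [313.826 145.697]
```

View pics/fin.png

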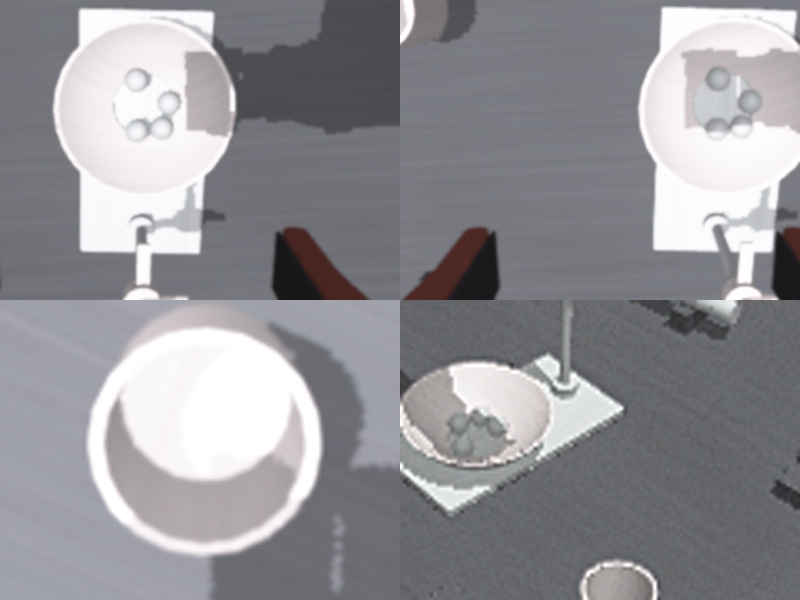

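All four balls are in the dish, and the cup stands upright and empty. The pointer tip is near (267,232) in k1 and (327,231) in k2. I'll refine the tip and triangulate it.

Run:
```python
from h import *
from scipy.ndimage import map_coordinates
rs=[]
for n,c,r in(("k1",267,232),("k2",327,231)):
    g=cv2.imread(f"pics/{n}.png",0).astype(float);T=np.load(n+".npz")["T"]
    cs=[]
    for y in range(r+4,r+14,2):
        x=np.arange(c-12,c+13);m=g[y,c-12:c+13]>205;cs.append(x[m].mean());
        if y==r+4: print(n,g[y,c-12:c+13].astype(int))
    cc=np.mean(cs);col=g[r-12:r+14,int(round(cc))];print(n,cs,col.astype(int))
    th=(col[-6:].mean()+np.median(col[:8]))/2;i=np.where(col>th)[0]
    # last upward crossing
    k=max(j for j in range(len(col)-1) if col[j]<th<=col[j+1]);row=r-12+k+(th-col[k])/(col[k+1]-col[k])
    s=np.polyfit(range(r+4,r+14,2),cs,1);uv=(np.polyval(s,row),row);print(uv);rs.append(ray("wrist",uv,T))
x,res=tri(rs);print("wrist tip",x,res)
for h in(136,139,142,145): print(h,plane(rs[0],h),plane(rs[1],h))
# ball / dish / post references for bias
print("scene+side",tri([ray("scene",(236.8,172.5)),ray("side",(270.5,167.5))]),tri([ray("scene",(236.8,172.5)),ray("side",(270.5,167.5)),*rs]))
print(proj("scene",x),proj("side",x))
print("post top",tri([ray("scene",(222.1,158.5)),ray("side",(280.5,148.5))]))
```

```text
k1 [177 179 179 178 177 170 173 222 248 252 252 253 252 251 249 237 218 210
 216 220 221 222 224 225 224]
k1 [np.float64(270.5), np.float64(265.5), np.float64(265.5), np.float64(265.5), np.float64(265.5)] [185 137 118 114 114 115 116 116 114 113 127 179 236 251 252 253 253 253
 252 252 252 252 252 253 252 252]
(np.float64(270.955409356725), np.float64(231.08918128654972))
k2 [125 122 137 184 223 235 238 235 228 243 252 254 254 254 254 253 251 246
 240 239 239 240 242 241 241]
k2 [np.float64(329.0), np.float64(327.5), np.float64(327.5), np.float64(327.5), np.float64(327.0)] [203 230 247 250 251 251 251 251 251 249 237 215 242 253 254 254 254 254
 254 254 254 254 254 254 254 253]
(np.float64(329.11515151515164), np.float64(231.92424242424244))
wrist tip [620.512   5.031 124.454] [np.float64(1.0046606132948344), np.float64(1.0046606132953413)]
136 [614.336   5.055 136.   ] [616.352   2.778 136.   ]
139 [613.016   5.042 139.   ] [614.985   2.191 139.   ]
142 [611.696   5.029 142.   ] [613.618   1.605 142.   ]
145 [610.375   5.017 145.   ] [612.251   1.018 145.   ]
scene+side (array([609.433,  -1.499, 144.297]), [np.float64(3.5497102316288056), np.float64(3.5497102316285747)]) (array([611.316,   1.714, 144.355]), [np.float64(3.410780313268471), np.float64(4.806500254214193), np.float64(3.3609496020082155), np.float64(1.2929262770243062)])
[233.486 181.347] [270.27  170.512]
post top (array([648.083,  -6.683, 196.264]), [np.float64(1.969884228481629), np.float64(1.9698842284816638)])
```

```bash
python3 drive.py '[[-30,-30,0,0,88],[-62,-68,0,0,88],[-62,-68,0,0,88],[-62,-68,0,0,88],[-62,-68,0,0,88]]'|head -1; python3 snap.py k3
python3 drive.py '[[0,45,0,0,88],[0,90,0,0,88],[0,135,0,0,88],[0,180,0,0,88],[0,225,0,0,88],[0,265,0,0,88],[0,290,0,0,88],[0,290,0,0,88],[0,290,0,0,88]]'|head -1; python3 snap.py k4
python3 - <<'E'
import cv2
for n,(c,r) in(("k3",(400,180)),("k4",(120,180))):
    pass
E
python3 - <<'E'
from h import *
for n in("k3","k4"):
    T=np.load(n+".npz")["T"];g=cv2.imread(f"pics/{n}.png",0)
    a=proj("wrist",[608,-3,141],T);b=proj("wrist",[648,-7,141],T);print(n,a,b,"posttop",proj("wrist",[648.5,-7,200],T))
    c,r=np.round(a).astype(int);print(g[r-12:r+14:1,c-16:c+17:2])
E
```

```text
clock: 34.0
[ 595.214 -139.135  326.676] [-0.999  0.054  0.   ] [390.623 172.096] [365.085 100.398]
clock: 35.0
[611.243 147.764 327.087] [-0.998  0.056 -0.   ] [117.785 171.782] [152.558 100.173]
k3 [391.337 172.549] [385.567 208.723] posttop [408.8   231.437]
[[204 205 203 209 232 220 201 204 213 210 167 125 122 108 105  98  90]
 [214 214 214 222 246 227 200 210 236 234 178 130 129 126 124 115 106]
 [238 238 238 241 246 215 200 217 250 249 189 130 129 128 128 125 122]
 [251 251 251 251 241 202 200 219 252 251 186 129 129 128 127 127 126]
 [253 253 253 253 240 200 201 219 252 251 176 128 128 128 126 126 126]
 [253 253 253 252 240 200 201 219 252 251 166 127 126 126 126 126 126]
 [253 253 253 252 238 200 202 219 252 250 160 127 127 127 125 126 126]
 [253 253 252 249 229 199 201 218 251 247 154 127 127 126 126 125 125]
 [253 253 250 235 209 199 202 213 244 237 147 125 126 126 126 126 127]
 [253 252 243 211 200 199 202 207 219 205 136 114 120 126 127 126 126]
 [253 249 233 201 199 200 202 204 204 177 117  95 111 126 126 125 125]
 [252 237 213 200 199 198 202 204 203 166  97  86 102 124
[... 2220 characters left out ...]
112 113 114 114 151 248 250 249 239 191 245 247 248 248 246]
 [114 114 114 115 115 115 152 250 252 252 247 192 244 247 248 248 247]
 [114 114 114 116 115 114 146 248 252 252 249 194 244 247 248 248 246]
 [113 113 113 113 115 113 138 246 252 252 250 192 244 247 248 248 247]
 [112 113 112 112 112 111 132 243 252 252 250 188 243 247 248 248 247]
 [112 111 112 112 111 111 129 241 252 252 250 189 243 247 248 248 246]
 [110 110 110 111 111 111 127 239 252 252 250 192 243 247 247 248 246]
 [109 110 110 110 112 111 121 236 252 252 250 198 242 247 247 248 246]
 [110 109 110 110 110 111 117 234 252 252 250 199 240 247 247 249 246]
 [109 109 110 110 110 110 114 232 252 252 250 203 236 247 247 249 246]]
```

Run:
```python
from h import *
T={n:np.load(n+".npz")["T"] for n in("k1","k2","k3","k4")}
w=[ray("wrist",(118.2,174.6),T["k4"]),ray("wrist",(396.2,175.2),T["k3"]),ray("wrist",(265.9,231.1),T["k1"]),ray("wrist",(328,231),T["k2"])]
print(tri(w[:2]));print(tri(w))
x=tri(w)[0];print(proj("scene",x),proj("side",x))
# reference: post foot/dish known heights? dish rim ellipse
from fit import *
rs=[]
for n,q in(("k3",(408,110)),("k4",(150,110)),("k1",(266,150))):
    q=proj("wrist",[539,5,46],T[n]);e=ell(f"pics/{n}.png",q,200,62);print(n,q,e[0],e[1])
```

```text
(array([609.573,   0.15 , 146.177]), [np.float64(0.1406258943257353), np.float64(0.1406258943263104)])
(array([609.766,  -0.181, 146.29 ]), [np.float64(0.48945205520429547), np.float64(0.2891699160499424), np.float64(0.3595277075315047), np.float64(0.7416601620869989)])
[235.619 171.889] [269.086 166.91 ]
k3 [372.455 101.145] [370.867 100.416] [112.402 126.13 ]
k4 [144.857 100.92 ] [145.361  99.654] [111.849 126.012]
k1 [266.162 150.27 ] [266.036 149.741] [107.972 127.923]
```

Run:
```python
from h import *
T=np.load("w1.npz")["T"]
a=plane(ray("wrist",(258,86.5),T),15);b=plane(ray("wrist",(261.2,160),T),15);L=np.array([510.4,273.4,15])
print(a,b,np.linalg.norm(a-L),np.linalg.norm(b-L))
d=(a-L)/np.linalg.norm(a-L);d2=(a-b)/np.linalg.norm(a-b);print(d,d2)
G=L+80*d;s=ctrl.state();Rm=RT(s);print("grip",G,s["position"])
az=lambda v:np.arctan2(v[1],v[0]);print("turn tool",-(az(d)-az(Rm[:,0])),"delta",Rm.T@(np.append(G[:2],60)-s["position"]))
```

```text
[361.181 275.887  15.   ] [453.433 274.248  15.   ] 149.2400224514539 56.97351006009052
[-1.     0.017  0.   ] [-1.     0.018  0.   ]
grip [430.411 274.733  15.   ] [611.45  147.017 327.164]
turn tool -0.0408785519858057 delta [188.209 117.175 267.04 ]
```

```bash
python3 drive.py '[[40,20,0,-0.04,60],[80,40,20,-0.04,60],[120,65,50,-0.04,60],[155,95,85,-0.04,60],[188,117,125,-0.04,60],[188,117,150,-0.04,60],[188,117,150,-0.04,60],[188,117,150,-0.04,60],[188,117,150,-0.04,60]]'
python3 - <<'E'
from fit import *
ctrl.capture("wrist");s=ctrl.state();cv2.imwrite("pics/l1.png",ctrl.capture("wrist"));T=wristT(s)
q=proj("wrist",[510.4,273.4,16],T);e=ell("pics/l1.png",q,190,48);L=plane(ray("wrist",e[0],T),16);print(q,e[:2],L)
g=cv2.imread("pics/l1.png",0);pts=[]
for D in(70,85,100,115,130,145,150,155,160):
    c,r=np.round(proj("wrist",[510.4-D,273.4+.017*D,16],T)).astype(int)
    row=g[r,c-25:c+26].astype(int);x=np.where(row>150)[0];print(D,r,c-25+x.min() if len(x) else 0,c-25+x.max() if len(x) else 0,row[::5])
print(s["position"],RT(s)[:,0])
E
```

```text
clock: 36.0
position: [433.0, 275.1, 178.9]
tool_rot: [0.002, 0.01, 1.0, 0.001]
contact_force: [-0.2, -0.2, 0.3]
width: 59.9
finger_force: 0.0
[260.103 244.489] (array([260.564, 238.879]), array([69.189, 81.481])) [504.029 274.008  16.   ]
70 180 235 267 [164 164 165 171 233 185 183 114 112 112 111]
85 165 235 267 [164 163 164 179 233 187 185 112 112 111 111]
100 149 235 267 [165 166 166 199 202 186 184 112 112 111 112]
115 133 235 267 [162 163 163 206 249 207 201 110 110 110 109]
130 117 235 285 [166 167 166 219 251 250 247 113 168 169 169]
145 101 235 285 [163 163 164 219 251 250 246 111 164 163 163]
150 95 235 285 [161 161 161 210 244 243 237 110 162 162 162]
155 89 235 285 [164 164 166 165 166 166 165 164 164 165 164]
160 84 235 285 [158 159 160 160 160 160 160 161 161 161 161]
[432.946 275.297 178.906] [-1.     0.019 -0.003]
```

Run:
```python
from h import *
g=cv2.imread("pics/l1.png",0).astype(int)
for r in(100,125,150,175): print(r,g[r,240:280])
s=ctrl.state();T=wristT(s)
print(g[84:100,258]); print(g[180:262:3,260])
```

```text
100 [164 164 164 164 164 164 165 164 164 177 219 244 250 252 252 251 251 251
 251 250 250 250 250 250 249 246 237 212 163 121 111 119 141 160 164 165
 164 164 163 164]
125 [163 163 163 163 163 163 163 162 163 173 213 239 248 251 251 251 251 251
 250 250 250 250 249 249 249 247 239 216 167 123 110 117 140 158 163 164
 164 164 163 164]
150 [167 168 166 167 167 167 168 166 167 174 199 229 244 247 234 201 186 186
 186 186 187 186 187 187 187 185 177 162 138 118 113 112 113 113 112 113
 113 113 113 112]
175 [163 164 163 164 164 164 164 164 164 163 173 212 239 247 247 233 200 185
 184 185 185 185 185 185 185 184 177 164 141 117 110 110 110 109 109 110
 108 109 109 109]
[160 160 162 166 167 166 160 146 138 178 226 244 249 251 251 251]
[185 184 185 184 183 191 255 255 255 255 255 255 255 254 251 251 251 251
 251 251 251 251 250 251 251 251 251 250]
```

Run:
```python
from h import *
s=ctrl.state();T=wristT(s);Rm=RT(s)
X=[plane(ray("wrist",p,T),15) for p in((258.8,93.2),(258.8,100),(258.9,125),(259.0,150),(259.4,175),(259.4,195.5))]
for x in X:print(x,Rm.T@(x-s["position"]))
print(T,s["position"],s["tool_rot"])
```

```text
[358.496 275.453  15.   ] [ 74.611  -1.761 163.481]
[364.512 275.326  15.   ] [ 68.593  -1.776 163.498]
[387.224 274.939  15.   ] [ 45.878  -1.739 163.564]
[410.911 274.536  15.   ] [ 22.188  -1.7   163.633]
[435.641 274.41   15.   ] [ -2.54   -1.366 163.706]
[456.737 273.975  15.   ] [-23.641  -1.408 163.767]
[[  0.019  -0.959  -0.283 354.578]
 [  1.      0.019   0.004 277.185]
 [  0.001  -0.283   0.959 331.647]
 [  0.      0.      0.      1.   ]] [432.645 275.477 178.7  ] [0.001 0.009 1.    0.001]
```

```bash
python3 drive.py '[[0,-1.6,45,0,60],[0,-1.6,90,0,60],[0,-1.6,125,0,50],[0,-1.6,145,0,40],[0,-1.6,157,0,40],[0,-1.6,164,0,40],[0,-1.6,167.5,0,40],[0,-1.6,167.5,0,40]]' 40
python3 drive.py '[[0,0,0,0,30],[0,0,0,0,10],[0,0,0,0,10],[0,0,0,0,10],[0,0,0,0,10]]' 40
python3 drive.py '[[0,0,-10,0,10],[0,0,-30,0,10],[0,0,-60,0,10],[0,0,-100,0,10],[0,0,-137,0,10],[0,0,-137,0,10],[0,0,-137,0,10]]' 50
python3 - <<'E'
from h import *
print(ctrl.state()["moment"]); ctrl.capture("wrist");s=ctrl.state();cv2.imwrite("pics/l2.png",ctrl.capture("wrist"));g=cv2.imread("pics/l2.png",0)
print(g[90:264:4,259]);print(g[170:264:6,215:305:5])
E
```

```text
clock: 36.9
position: [431.0, 274.6, 9.9]
tool_rot: [0.0, 0.008, 1.0, 0.0]
contact_force: [-0.1, 0.3, -0.3]
width: 40.1
finger_force: 0.0
clock: 37.4
position: [430.6, 274.6, 9.7]
tool_rot: [0.0, 0.008, 1.0, 0.0]
contact_force: [-0.3, -0.3, 5.9]
width: 17.6
finger_force: 40.0
clock: 38.1
position: [430.4, 274.6, 147.0]
tool_rot: [0.0, 0.008, 1.0, 0.001]
contact_force: [-0.6, 0.2, -1.7]
width: 17.8
finger_force: 50.0
[0.009 0.064 0.019]
[145 146 144 126 214 242 242 242 242 242 242 242 242 242 242 241 241 241
 241 241 241 241 241 240 182 164 165 165 165 164 164 163 163 163 162 163
 163 162 162 161 160 161 161 161]
[[148 148 147 148 147 146 229 243 242 241 239 238 226 120  96 139  96  97]
 [146 146 146 146 147 146 229 242 241 241 239 237 225 118 100 144 100 100]
 [146 146 146 147 148 147 228 241 241 240 239 237 224 115  99 142  98  98]
 [146 145 145 145 146 145 148 165 165 164 165 165 157 104  97 127 112  96]
 [146 146 146 147 147 146 148 164 164 164 164 166 156 104 101 101 101 100]
 [145 146 146 145 147 146 146 164 165 165 164 164 154 103 122 124 113 100]
 [144 145 144 144 145 145 146 164 164 164 165 164 155 135 146 146 145 122]
 [145 145 144 145 144 144 145 162 164 164 165 164 153 135 146 145 145 141]
 [147 147 147 146 146 146 145 163 163 163 163 164 153 135 147 147 147 143]
 [144 144 139  61  61  69 143 163 163 163 162 164 153  89  60  60  75 106]
 [142 142 101  61  60  53 142 163 162 162 163 163 151  57  61  61  61  99]
 [143 143  64  61  61  44 141 162 163 163 163 162 151  50  61  61  61  96]
 [145 141  61  61  62  38 140 162 162 162 163 162 150  44  61  60  61  75]
 [144  76  61  61  61  35 137 161 161 161 161 162 150  43  56  61  60  62]
 [124  60  60  60  60  35 137 160 161 161 161 161 150  41  47  61  61  60]
 [ 61  60  61  60  57  33 134 160 160 161 161 161 148  38  38  60  61  61]]
```

```bash
python3 drive.py '[[0,-10,0,0,10],[-3,-30,0,0,10],[-7,-60,0,0,10],[-11,-95,0,0,10],[-15,-130,0,0,10],[-19,-165,0,0,10],[-23,-200,0,0,10],[-27,-230,0,0,10],[-30,-253,0,0,10],[-31,-268,0,0,10]]' 55
python3 drive.py '[[0,0,0,0,10],[0,0,0,0,10],[0,0,0,0,10],[0,0,0,0,10]]'
python3 - <<'E'
from fit import *
s=ctrl.state();print(s["position"],RT(s)[:,0]);L=s["position"]-81.8*RT(s)[:,0];L[2]=145;print("lens est",L)
for n in("scene","side"):
    im=ctrl.capture(n);cv2.imwrite(f"pics/f_{n}.png",im);g=cv2.cvtColor(im,cv2.COLOR_BGR2GRAY)
    q=proj(n,L+[0,0,8]);h=proj(n,L+155*RT(s)[:,0]);b=proj(n,[539,5,46]);print(n,q,h,"dishrim",b)
    for th in (185,205,225):
        e=ell(f"pics/f_{n}.png",q,th,21);print(th,e)
    c,r=np.round(q).astype(int);print(g[r-18:r+19:2,c-24:c+25:2])
E
```

```text
clock: 39.2
position: [456.0, 2.9, 145.3]
tool_rot: [-0.001, 0.009, 1.0, -0.001]
contact_force: [0.3, 0.2, -1.7]
width: 17.5
finger_force: 55.0
clock: 39.6
position: [457.0, 6.9, 146.0]
tool_rot: [-0.0, 0.007, 1.0, 0.0]
contact_force: [-0.9, 0.6, -0.2]
width: 17.5
finger_force: 55.0
[456.954   6.888 146.04 ] [-1.     0.014  0.   ]
lens est [538.746   5.744 145.   ]
scene [258.861 162.116] [302.367 148.118] dishrim [257.766 195.662]
185 (array([259.851, 163.829]), array([18.928, 30.614]), 76.0361099243164)
205 (array([260.697, 162.764]), array([14.85 , 31.051]), 85.01361083984375)
225 (array([260.633, 162.951]), array([14.1 , 31.28]), 86.67869567871094)
[[188 194 221 136 137 138 138 138 140 138 138 137 136 137 136 136 137 135
  134 134 135  92  74  64  70]
 [228 206 161 138 135 136 138 138 138 138 138 137 137 135 134 134 134 134
  134 134 133  93  74  66  73]
 [184 177 159 139 138 137 135 138 140 137 137 138 137 136 136 133 134 132
  133 133 134  92  70  65  73]
 [185 177 159 137 137 140 138 137 137 138 137 136 137 136 135 135 134 132
  133 133 132  92  71  64  74]
 [184 176 158 139 1
[... 3147 characters left out ...]
53  54  50  87 158 201 203 216 251 144
  128 106 101 105 101 108 108]
 [ 29  53  62  51  50 183  54  63  55  52 136 249 249 234 196 157 162 157
   97 104 105 101 105 102 108]
 [ 34  47  61  59  47 102  68  57  77 152 158 159 160 164 164 174 154  90
  104 105 103 104  96  94  96]
 [ 60  71  57  49  52  91  79  91 101  95 106 130 159 133 114  78  96 100
  103 103 106 101 147 246 217]
 [112  75  55  61  59  85 100  90 115 155 205 245 255 255 255 242 161 154
   51  85 113 165 234 226 226]
 [110  82  62  61  59  82 143 255 235 242 238 236 236 235 237 232 232 226
  244 243 169 146 141 225 228]
 [ 85  74  58  59  77 150 155 156 156 157 243 239 239 236 233 233 230 229
  223 221 221 225 162 139 227]]
```

```bash
python3 drive.py '[[0,-0.7,0,0,10],[0,-0.7,0,0,10],[0,-0.7,0,0,10],[0,-0.7,0,0,10],[0,-0.7,0,0,10],[0,-0.7,0,0,10],[0,-0.7,0,0,10],[0,-0.7,0,0,10]]' 
python3 -c "
from cell import ctrl
print(ctrl.state()['qd'],ctrl.state()['position']);print(ctrl.close_job())"
```

```text
clock: 40.5
position: [457.1, 5.2, 146.2]
tool_rot: [-0.0, 0.008, 1.0, 0.0]
contact_force: [-1.3, 0.1, -1.2]
width: 17.6
finger_force: 55.0
[-0.00015293  0.00081358 -0.00124753  0.00053354 -0.00092826  0.00020202
 -0.00156188] [457.10989779   5.17185453 146.24871935]
the job is handed in; nothing more can be done
None
```

I handed the job in at 40.5 s: the last pictures showed all four balls in the dish and the empty cup upright, about 70 mm from where it started, and the loupe is held by its handle over the middle of the dish, level to about 1–2°, lens at about 145 mm against a pointer height measured at 144–146 mm.

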